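# Set up the stepped polishing stack on the taper arbor

## Task

Take the arbor out of its wooden stand, stand its tapered shank in the collet of the spindle head, let go, and tap it down on its top end with the white-nosed drift until the collet is locked fully home, flush with the face of the head. Only after that, thread every polishing wheel from the tray flat onto the arbor's post, the largest at the bottom and each smaller one above, and finish with the drift back upright in the recess of its holder and the other tools on the bench left where they were.

Things in the scene. Friction and masses are not known exactly. Their poses are not given: they have to be found in the camera images.
- head: spindle head: grey block 100 x 100 x 75 mm bolted to the bench, with a round well in the middle of its top that holds the collet. Origin: centre of its underside, z up. Its flat top face is 75 mm above the bench.
- collet_mouth (a point): centre of the collet's mouth, on its top edge; moves with it. The collet is an eight-sided steel sleeve, 42 mm across, in the well of the head; its tapered bore, 26 mm wide at the mouth and 15.5 mm at 50 mm depth, fits the arbor's shank. At first it stands up to 10 mm proud of the head's top face; home, it is flush with it (mouth 75 mm above the bench).
- collet (a joint): how far the collet is driven down, m: 0 = 10 mm proud, 0.010 = flush, home against its stop. It does not move below about 14 N (arbor's weight included), above that creeps down at about 11 mm/s for each 10 N more, and stays where it is left. Starts at 0 to 0.0015.
- arbor: steel arbor, 0.38 kg, upright in its stand. Origin: on its axis at the underside of its flange, z up towards the post. Tapered shank z = 0 (26 mm diameter) down to -55 mm (14.4 mm); flange 48 mm diameter, z 0 to 8; plain post 16 mm diameter, z 8 to 70, top bevelled. Seated, the origin lies about level with the collet's mouth (within 4 mm).
- arbor_top (a point): centre of the top end of the arbor's post, 70 mm above the arbor's origin; the place to tap.
- stand: arbor stand: fixed wooden block 80 x 80 x 70 mm with a 33 mm hole from the top in its middle; the arbor hangs in it with its flange on the top face. Origin: centre of its underside.
- drift: drift for tapping, 100 mm tall, 0.3 kg, standing upright: white nylon nose at the bottom, 40 mm diameter and 35 mm tall, flat underneath; above it a plain aluminium grip 26 mm diameter, 35 to 100 mm above the underside. Origin: centre of its underside, z up along the grip.
- holder: drift holder: fixed wooden plate 90 x 90 x 18 mm with a round recess 47 mm wide and 10 mm deep in the middle of its top (recess floor 8 mm above the bench); the drift stands in it. Origin: centre of its underside.
- tray: wooden sorting tray, fixed, 210 x 210 x 11 mm, divided into 2 x 2 compartments of about 97 mm square (floor 5 mm above the bench, walls and dividers 5 mm thick up to 11 mm). Origin: centre of its underside, x and y along its sides.
- wheelA: grey felt-bonded polishing wheel (rigid ring), 66 mm outside diameter, 22 mm bore, 14 mm thick, 78 g, lying flat in a compartment of the tray; wheels differ only in diameter (66, 58, 50, 42 mm), three or four of them are present. Origin: centre of its underside, z along its axis.
- wheelB: grey felt-bonded polishing wheel (rigid ring), 58 mm outside diameter, 22 mm bore, 14 mm thick, 61 g, lying flat in a compartment of the tray; wheels differ only in diameter (66, 58, 50, 42 mm), three or four of them are present. Origin: centre of its underside, z along its axis.
- wheelC: grey felt-bonded polishing wheel (rigid ring), 50 mm outside diameter, 22 mm bore, 14 mm thick, 45 g, lying flat in a compartment of the tray; wheels differ only in diameter (66, 58, 50, 42 mm), three or four of them are present. Origin: centre of its underside, z along its axis.
- wheelD: grey felt-bonded polishing wheel (rigid ring), 42 mm outside diameter, 22 mm bore, 14 mm thick, 32 g, lying flat in a compartment of the tray; wheels differ only in diameter (66, 58, 50, 42 mm), three or four of them are present. Origin: centre of its underside, z along its axis.
- pliers: bystander, to be left alone: black-handled pliers, 130 mm long, lying flat. Origin: on its underside, about the middle.
- hammer: bystander, to be left alone: a goldsmith's hammer with wooden handle, 240 mm long, lying. Origin: at its middle.
- pot: bystander, to be left alone: a brass pot with lid, 70 mm across, 60 mm tall. Origin: on its underside, about the middle.
- bench_block: bystander, to be left alone: a square steel bench block, 75 x 75 x 22 mm. Origin: on its underside, about the middle.
- pumice: bystander, to be left alone: a grey pumice brick, 100 x 50 x 30 mm. Origin: on its underside, about the middle.
- file_box: bystander, to be left alone: a closed wooden file box, 160 x 45 x 22 mm. Origin: on its underside, about the middle.
Mind the look-alikes: they are no part of the job. Leave any red look-alike of the arbor alone.

How it is judged:
By the outcome, as a careful person would: the job done as asked, in the order asked, and still so for the second after the job is handed in, with the robot touching nothing.
Of wheelA, wheelB, wheelC, wheelD only 3 to 4 are there at a start; the rules pass over those that are not, and their reading is None.
At some moment in a run one of wheelA, wheelB, wheelC, wheelD may be knocked a few centimetres aside while the robot is not near it.
It also fails if it takes over 210 s, if anything falls off the work surface, if the arm or the gripper's body presses on something with over 40 N, if the wrist force passes 120 N, or if a joint passes its speed limit or range.

## Robot

A 7-joint arm with a two-finger parallel gripper is mounted at the origin on the work surface. World frame = base frame: x ahead of the robot, y to its left, z up, the work surface at z = 0. Lengths are in mm, angles in rad, forces in N, time in s.
With the tool pointing down it reaches from about 425 to 875 mm from the base axis. Payload 4.7 kg.
Tool frame: the origin (TCP) lies at the very end of the fingers, on their centre line; the grasp point (between the pads) lies 19 mm behind it (arm.pinch_z is the distance from the TCP to the grasp point, in mm); z points along the fingers, y is the line along which they close (so a half turn about z gives the same grasp; the last joint's range is limited). The gripper opens to 85 mm and grips with 20 to 120 N. Pads are 22 mm wide; open, the fingers measure 114 mm over their backs; the gripper's body (76 mm by 85 mm) begins 54 mm behind the grasp point. The pads swing forward as they close: fully open they stand 13 mm farther back than shut.
Start: joints at [1.127, 0.321, -0.07, 1.45, 0.023, 1.371, -0.057], TCP at [287.268, -583.099, 208.549] pointing down, gripper open.
Joint ranges: [-2.86, 2.86], [-0.3, 2.09], [-1.38, 1.24], [0.06, 2.45], [-1.56, 4.7], [0.09, 2.05], [-2.69, 2.69]. Speed limits (rad/s): [2.57, 2.57, 3.14, 3.14, 3.14, 3.14, 3.14].

## Interface

Orientations are given as a rotation vector (axis times angle).
In Python, from plant import arm gives the robot as it stands. The module is installed in compiled form; this text tells all that it offers.
- The arm moves only by the tool move_arm, never from a script. Its argument "targets" is a list of rows, each a list of 3 entries, a list of its own where there are three numbers: the turn, a rotation vector about the tool's x, y, z in degrees, then the shift along the tool's x, y, z in mm, then the finger opening in mm, from 0 to 85.4. A call has exactly 10 rows; each row shifts and turns the commanded pose from where the row before left it, along the tool's axes as they then stand; what a row does not reach is not made up. A row lasts 1/8 s, in which the tool goes at most 62.5 mm and 10.7 degrees, less where a joint would pass 70% of its speed; a pose out of reach is approached as far as the arm can. A call with a gripper value outside its range is refused whole. The fingers move at their own pace and stop on an object; "squeeze" is the grip in N (left out, the last holds). Time passes only in rows, so rows that do not move let the fingers close, or fill a call up. It gives the time, the measured TCP pose, the force, the opening and the grip force at its end, in the units of the state.
- arm.read_state(): the state, without advancing time (a new reading comes with each control period).
- arm.camera(name): name is "side" or "top"; returns a dict with "image" (480x640x3 uint8, blue, green, red), "mtx" (3x3 intrinsics, pixels), "R" (3x3) and "t" (3): a world point X has camera coordinates R X + t. Camera axes: x right, y down, z forward; pixel columns grow to the right and rows downward; lengths in mm; the calibration is good to about 2 mm. A picture is of the moment at which its call begins. There is no depth.
- arm.close_job(): hands the job in; it is judged then, once.
The state is a dict: "time_s": time; "q": joint angles; "qd": joint speeds; "joint_efforts": joint torques, N m; "ee_pos": TCP position; "orientation": TCP orientation; "wrist_force": force on the tool from outside, world axes, zero at the start; "wrist_torque": the same for the moment, N m; "grip_width": finger opening in mm; "grip_force": force on a finger pad.
Only numpy, scipy, OpenCV 4.12 (cv2) and the standard library are available. Lean on these libraries where they do the work, as an engineer would, in place of code of your own. Each camera call takes 0.05 s, during which the arm holds its last target. There are 200 camera calls.

## Working session

There is one attempt and no reset: what is moved stays moved. The work goes in short steps, Python scripts to look and compute and a tool call to move; the robot and the scene stay as the last step left them, time stands still between calls to the robot, and variables do not carry over. Pictures are saved under pics/ and viewed, at most 14 in all, crops included, and the job is handed in when it is done.

Besides the shell and the picture viewer there is one more tool, called by a JSON object that holds its "method" and its "body". move_arm: Moves the arm, as the interface text tells. Its arguments: {"type":"object","properties":{"targets":{"type":"array","items":{"type":"array"}},"squeeze":{"type":"number"}},"required":["targets"]}

```bash
mkdir -p pics; cat > h.py <<'E'
import numpy as np, cv2
from plant import arm
from scipy.spatial.transform import Rotation as Ro
def proj(c,X): 
    p=c["mtx"]@(c["R"]@np.array(X,float)+c["t"]); return p[:2]/p[2]
def onplane(c,uv,z):
    R=np.array(c["R"]);t=np.array(c["t"]).ravel()
    d=R.T@np.linalg.solve(c["mtx"],[uv[0],uv[1],1.]); o=-R.T@t
    return o+d*(z-o[2])/d[2]
E
python3 - <<'E'
from h import *
for n in("top","side"):
    c=arm.camera(n); cv2.imwrite(f"pics/{n}0.png",c["image"]); R=c["R"];print(n,c["mtx"].tolist(),(-R.T@np.ravel(c["t"])).round(),R.round(2).tolist())
s=arm.read_state();print(s); print(arm.pinch_z, Ro.from_rotvec(s["orientation"]).as_matrix().round(3))
E
```

```text
top [[532.6695726180518, 0.0, 325.98519483743235], [0.0, 532.6695726180518, 245.0533064160995], [0.0, 0.0, 1.0]] [ 343.    2. 1181.] [[0.02, -1.0, -0.01], [-0.99, -0.02, -0.16], [0.16, 0.01, -0.99]]
side [[542.8824544116133, 0.0, 316.460544606349], [0.0, 542.8824544116133, 236.71975022460452], [0.0, 0.0, 1.0]] [ 362. -864.  828.] [[0.98, -0.19, 0.01], [-0.11, -0.62, -0.78], [0.15, 0.76, -0.63]]
{'time_s': 0.1, 'q': array([ 1.12706926,  0.32174696, -0.07008684,  1.45153978,  0.02261249,
        1.37080627, -0.0568879 ]), 'qd': array([-0.00136126, -0.00102674, -0.00117029, -0.00293472,  0.00111455,
        0.00027633, -0.00095796]), 'joint_efforts': array([ 3.18215953e-04, -4.94878936e+01, -3.83757865e-01, -3.15211558e+01,
        1.31379714e-02,  7.36288464e-03,  2.68268360e-05]), 'ee_pos': array([ 287.02412906, -582.6202657 ,  207.54081246]), 'orientation': array([-3.05802457e+00, -7.12583653e-01,  7.69249944e-04]), 'wrist_force': array([ 0.02472348, -0.37422108,  0.13761766]), 'wrist_torque': array([-0.03856309,  0.01492085, -0.00986685]), 'grip_force': 0.0, 'grip_width': 85.5819537165871}
18.700000000000003 [[ 0.897  0.442 -0.001]
 [ 0.442 -0.897  0.001]
 [-0.    -0.002 -1.   ]]
```

View pics/top0.png

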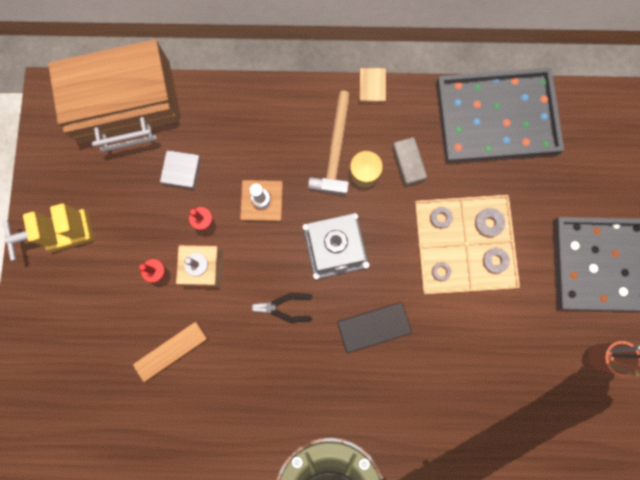

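View pics/side0.png

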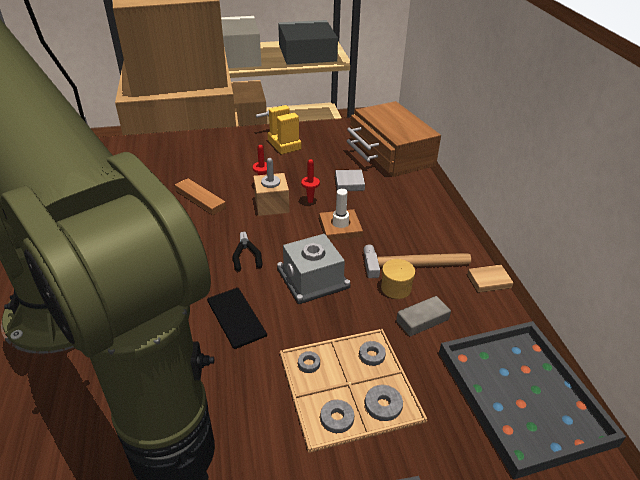

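The top view shows the head at (336,243), the arbor stand at (197,264), the drift at (261,198), the tray centre at (467,244), and four wheels at (490,222), (497,261), (441,217) and (441,272). The side view shows the same items: arbor at (270,180), drift at (341,208), collet at (313,250).

```bash
cat > m.py <<'E'
from h import *
def wheels(c,tray=None):
    im=c["image"];h=cv2.cvtColor(im,cv2.COLOR_BGR2HSV)
    m=((h[...,1]<50)&(h[...,2]>60)).astype(np.uint8)
    if tray is not None:
        r=np.zeros_like(m);cv2.fillConvexPoly(r,np.int32([proj(c,p) for p in tray]),1);m&=r
    out=[]
    cs,_=cv2.findContours(m,cv2.RETR_EXTERNAL,cv2.CHAIN_APPROX_NONE)
    for k in cs:
        if cv2.contourArea(k)<100: continue
        e=cv2.fitEllipse(cv2.convexHull(k)) if len(k)>5 else None
        P=np.array([onplane(c,p[0],12) for p in k]); 
        (x,y),r=cv2.minEnclosingCircle(P[:,:2].astype(np.float32))
        out.append((round(x,1),round(y,1),round(2*r,1),tuple(np.round(onplane(c,e[0],12)[:2],1)),tuple(np.round(e[0]))))
    return out
E
python3 - <<'E'
from m import *
ct,cs=arm.camera("top"),arm.camera("side")
im=ct["image"];h=cv2.cvtColor(im,cv2.COLOR_BGR2HSV)
m=cv2.inRange(h,(8,60,150),(30,255,255));m[:, :400]=0;m[:,530:]=0;m[:180]=0;m[310:]=0
k=max(cv2.findContours(m,0,1)[0],key=cv2.contourArea);b=cv2.boxPoints(cv2.minAreaRect(k))
T=[onplane(ct,p,11) for p in b];print("tray",np.round(T,1).tolist())
ctr=np.mean(T,0);T=[ctr+(p-ctr)*.96 for p in T];np.save("tray.npy",T)
print("top",*wheels(ct,T),sep="\n");print("side",*wheels(cs,T),sep="\n")
def cr(c,u,v,w=30): 
    return cv2.resize(c["image"][v-w:v+w,u-w:u+w],(250,250),interpolation=cv2.INTER_CUBIC)
g=np.vstack([np.hstack([cr(ct,336,243),cr(ct,196,264),cr(ct,261,198)]),np.hstack([cr(cs,314,255),cr(cs,270,182),cr(cs,341,210)])])
cv2.imwrite("pics/m1.png",g)
E
```

```text
tray [[636.9, -178.2, 11.0], [659.0, -424.2, 11.0], [435.6, -430.9, 11.0], [414.3, -192.1, 11.0]]
top
(475.4, -237.7, 38.6, (np.float64(475.5), np.float64(-237.7)), (np.float64(441.0), np.float64(271.0)))
(502.7, -358.9, 54.8, (np.float64(502.5), np.float64(-358.8)), (np.float64(496.0), np.float64(260.0)))
(588.5, -347.5, 63.3, (np.float64(588.3), np.float64(-347.4)), (np.float64(490.0), np.float64(222.0)))
(597.6, -238.8, 46.7, (np.float64(597.2), np.float64(-239.0)), (np.float64(441.0), np.float64(217.0)))
side
(503.6, -353.2, 60.1, (np.float64(504.5), np.float64(-353.2)), (np.float64(337.0), np.float64(414.0)))
(590.3, -341.1, 66.7, (np.float64(590.2), np.float64(-341.9)), (np.float64(384.0), np.float64(401.0)))
(477.8, -231.2, 42.6, (np.float64(477.0), np.float64(-231.5)), (np.float64(309.0), np.float64(360.0)))
(600.2, -232.6, 50.9, (np.float64(599.6), np.float64(-233.0)), (np.float64(372.0), np.float64(351.0)))
```

View pics/m1.png

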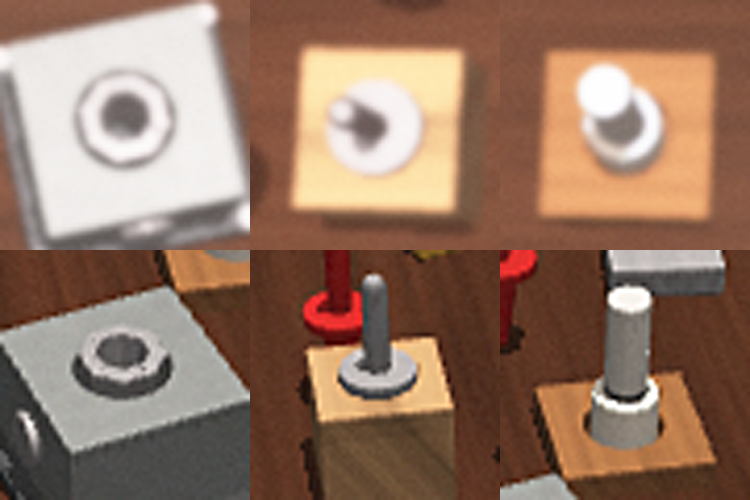

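In the crops, the top view puts the collet mouth at (336,241), the arbor flange at (196,264.5), its post top at (188,261) and the drift top at (256,190). The side view puts the collet at (314,249.5), the post top at (269.5,159), the flange at (270.5,181) and the drift top at (342,192).

```bash
cat >> h.py <<'E'
def tri(ct,a,cs,b):
    A=[c["mtx"]@np.c_[c["R"],np.ravel(c["t"])] for c in(ct,cs)]
    X=cv2.triangulatePoints(A[0],A[1],np.array(a,float).reshape(2,1),np.array(b,float).reshape(2,1)).ravel();return X[:3]/X[3]
E
python3 - <<'E'
from h import *
ct,cs=arm.camera("top"),arm.camera("side")
for n,a,b,z in [("collet",(336,241.1),(313.8,249.5),85),("atop",(188.1,260.9),(269.5,159.4),140),("flange",(195.8,264.5),(270.5,181.3),78),("dtop",(256,189.8),(342,191.8),108)]:
    X=tri(ct,a,cs,b);print(n,"tri",X.round(1),"top",onplane(ct,a,z).round(1),"side",onplane(cs,b,z).round(1),(proj(ct,X)-a).round(1))
# wooden holder/stand tops
h=cv2.cvtColor(ct["image"],cv2.COLOR_BGR2HSV)
m=cv2.inRange(h,(8,60,140),(30,255,255))
for n,(u0,u1,v0,v1),z in [("stand",(170,225,238,292),70),("holder",(235,288,175,225),18)]:
    s=np.zeros_like(m);s[v0:v1,u0:u1]=m[v0:v1,u0:u1];k=max(cv2.findContours(s,0,1)[0],key=cv2.contourArea);r=cv2.minAreaRect(k)
    P=[onplane(ct,p,z) for p in cv2.boxPoints(r)];print(n,np.mean(P,0).round(1),np.round(P,0)[:,:2].tolist())
m=((h[...,1]<40)&(h[...,2]>170)).astype(np.uint8);s=np.zeros_like(m);s[212:272,303:368]=m[212:272,303:368]
k=max(cv2.findContours(s,0,1)[0],key=cv2.contourArea);P=[onplane(ct,p,75) for p in cv2.boxPoints(cv2.minAreaRect(k))];print("head",np.mean(P,0).round(1),np.round(P,0)[:,:2].tolist())
E
```

```text
collet tri [527.3  -4.5  85.2] top [525.5  -4.5  85. ] side [529.1  -4.1  85. ] [ 0.1 -0.9]
atop tri [472.  287.5 138.8] top [470.6 287.1 140. ] side [473.  285.6 140. ] [ 0.  -0.6]
flange tri [472.2 288.4  74.6] top [471.  287.5  78. ] side [472.5 283.3  78. ] [ 0.  -0.4]
dtop tri [627.1 163.9 107.7] top [626.2 163.9 108. ] side [627.9 163.7 108. ] [ 0.  -0.4]
stand [473.3 287.1  70. ] [[517.0, 347.0], [519.0, 233.0], [430.0, 228.0], [428.0, 341.0]]
holder [628.1 166.4  18. ] [[580.0, 215.0], [674.0, 219.0], [676.0, 118.0], [582.0, 114.0]]
head [518.3  -2.6  75. ] [[562.0, 68.0], [589.0, -47.0], [474.0, -72.0], [447.0, 41.0]]
```

{"method": "move_arm", "body": {"targets": [[[0,0,8.8],[0,0,0],60],[[0,0,8.8],[0,0,0],60],[[0,0,8.6],[0,0,0],60],[[0,0,0],[38,-33,0],60],[[0,0,0],[38,-33,0],60],[[0,0,0],[38,-33,0],60],[[0,0,0],[38,-33,0],60],[[0,0,0],[38,-33,0],60],[[0,0,0],[38,-33,0],60],[[0,0,0],[38,-33,0],60]]}}

```text
time_s: 1.55
ee_pos: [554.2, -350.9, 208.6]
orientation: [3.141, 0.001, 0.0]
wrist_force: [0.4, -0.5, 0.4]
grip_width: 59.8
grip_force: 0.0
```

{"method": "move_arm", "body": {"targets": [[[0,0,0],[15,-50,0],60],[[0,0,0],[15,-50,0],60],[[0,0,0],[15,-50,0],60],[[0,0,0],[5,-50,0],60],[[0,0,0],[0,-50,0],60],[[0,0,0],[0,-50,0],60],[[0,0,0],[0,-50,0],60],[[0,0,0],[0,0,0],60],[[0,0,0],[0,0,0],60],[[0,0,0],[0,0,0],60]]}}

```text
time_s: 2.8
ee_pos: [603.0, -4.0, 208.3]
orientation: [3.141, -0.004, -0.0]
wrist_force: [-0.4, -0.7, 0.1]
grip_width: 59.9
grip_force: 0.0
```

{"method": "move_arm", "body": {"targets": [[[0,0,0],[-19,-42,0],45],[[0,0,0],[-19,-42,0],45],[[0,0,0],[-19,-42,0],45],[[0,0,0],[-19,-42,0],45],[[0,0,0],[-19,-42,0],45],[[0,0,0],[-19,-42,0],45],[[0,0,0],[-18,-40,0],45],[[0,0,0],[0,0,40],45],[[0,0,0],[0,0,0],45],[[0,0,0],[0,0,0],45]]}}

```text
time_s: 4.05
ee_pos: [472.1, 288.8, 169.3]
orientation: [3.142, -0.004, 0.001]
wrist_force: [-0.2, 0.7, 0.2]
grip_width: 45.0
grip_force: 0.0
```

```bash
python3 - <<'E'
from h import *
ct,cs=arm.camera("top"),arm.camera("side");s=arm.read_state();print(s["ee_pos"],s["q"].round(2))
L=[]
for c in(ct,cs):
    u,v=proj(c,s["ee_pos"]).astype(int);print(u,v,proj(c,[471.5,287,140]));L.append(cv2.resize(c["image"][v-30:v+50,u-40:u+40],(400,400),interpolation=2))
cv2.imwrite("pics/g1.png",np.hstack(L))
E
```

```text
[472.27866176 289.45550842 169.95382708] [-0.06  0.18 -0.6   1.73  0.11  1.26 -2.26]
182 258 [188.19214586 260.4454541 ]
268 147 [268.83323221 159.16888999]
```

View pics/g1.png

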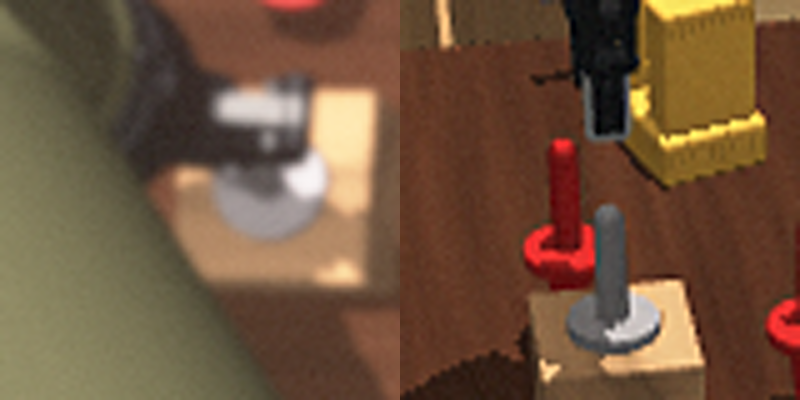

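The right-hand crop shows the finger at about (607,135), directly above the grey post at (610,210), with the red look-alikes clear to either side. I'm going down to grasp.

{"method": "move_arm", "body": {"targets": [[[0,0,0],[-1,1,15],45],[[0,0,0],[0,0,20],45],[[0,0,0],[0,0,20],45],[[0,0,0],[0,0,13],45],[[0,0,0],[0,0,0],10],[[0,0,0],[0,0,0],10],[[0,0,0],[0,0,0],10],[[0,0,0],[0,0,0],10],[[0,0,0],[0,0,0],10],[[0,0,0],[0,0,0],10]], "squeeze": 60}}

```text
time_s: 5.4
ee_pos: [470.0, 289.4, 100.9]
orientation: [-3.141, -0.001, -0.001]
wrist_force: [0.1, 1.7, 0.5]
grip_width: 12.9
grip_force: 58.8
```

{"method": "move_arm", "body": {"targets": [[[0,0,0],[0,0,-15],10],[[0,0,0],[0,0,-25],10],[[0,0,0],[0,0,-30],10],[[0,0,0],[0,0,-30],10],[[0,0,0],[0,0,-30],10],[[0,0,0],[0,0,0],10],[[0,0,0],[0,0,0],10],[[0,0,0],[0,0,0],10],[[0,0,0],[0,0,0],10],[[0,0,0],[0,0,0],10]]}}

```text
time_s: 6.65
ee_pos: [469.6, 288.9, 229.9]
orientation: [3.141, 0.001, -0.001]
wrist_force: [-0.2, 0.5, -3.8]
grip_width: 13.0
grip_force: 58.9
```

```bash
python3 - <<'E'
from h import *
ct,cs=arm.camera("top"),arm.camera("side");s=arm.read_state();print(s["ee_pos"],s["wrist_force"],s["grip_width"])
L=[]
for c in(ct,cs):
    u,v=proj(c,s["ee_pos"]).astype(int);L.append(cv2.resize(c["image"][v-30:v+50,u-40:u+40],(400,400),interpolation=2))
cv2.imwrite("pics/g2.png",np.hstack(L))
E
```

```text
[469.70357716 288.96155501 230.21366142] [ 0.3419514   0.97059421 -3.40716969] 13.154899477406353
```

View pics/g2.png

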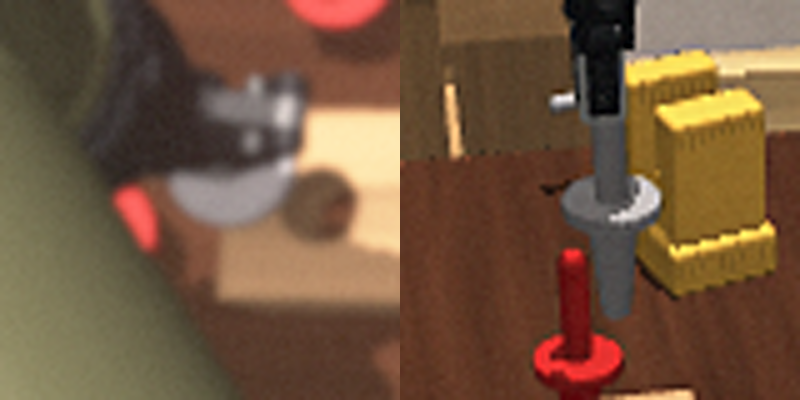

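The arbor is held and vertical, and the grey look-alikes and red pieces are undisturbed. Its axis sits about 2 mm to +x of the finger centre line. I'm moving over the collet.

{"method": "move_arm", "body": {"targets": [[[0,0,0],[6,30,0],10],[[0,0,0],[7,38,0],10],[[0,0,0],[7,38,0],10],[[0,0,0],[7,38,0],10],[[0,0,0],[7,38,0],10],[[0,0,0],[7,38,0],10],[[0,0,0],[7,38,0],10],[[0,0,0],[7,35,0],10],[[0,0,0],[0,0,30],10],[[0,0,0],[0,0,10],10]]}}

```text
time_s: 8.0
ee_pos: [523.6, -4.1, 188.7]
orientation: [-3.141, 0.0, 0.006]
wrist_force: [-0.7, 0.1, -3.6]
grip_width: 13.1
grip_force: 59.0
```

```bash
python3 - <<'E'
from h import *
ct,cs=arm.camera("top"),arm.camera("side");s=arm.read_state();p=s["ee_pos"];print(p,s["wrist_force"],s["grip_width"])
L=[]
for c in(ct,cs):
    u,v=map(round,proj(c,[527,-4,100]));print(u,v,proj(c,p+[2.3,0,-31]),proj(c,p+[2.3,0,-86]));L.append(cv2.resize(c["image"][v-40:v+40,u-40:u+40],(400,400),interpolation=2))
cv2.imwrite("pics/g3.png",np.hstack(L))
E
```

```text
[523.98770236  -3.22713988 189.30419476] [-0.33483217 -0.39037544 -3.21324177] 13.035064407086702
336 239 [335.71320063 234.49674902] [335.48679606 239.2310748 ]
313 244 [312.63613112 221.85571613] [312.4818822  242.72656082]
```

View pics/g3.png

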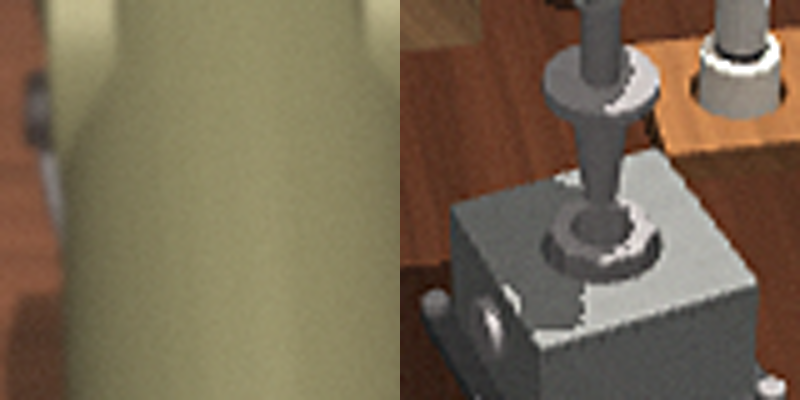

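The side crop shows the shank tip at (602,198), centred over the mouth at (603,227); the projected drop lands on the mouth centre. I'm lowering it.

{"method": "move_arm", "body": {"targets": [[[0,0,0],[0,0,10],10],[[0,0,0],[0,0,10],10],[[0,0,0],[0,0,10],10],[[0,0,0],[0,0,10],10],[[0,0,0],[0,0,8],10],[[0,0,0],[0,0,8],10],[[0,0,0],[0,0,6],10],[[0,0,0],[0,0,4],10],[[0,0,0],[0,0,0],10],[[0,0,0],[0,0,0],10]], "squeeze": 40}}

```text
time_s: 9.35
ee_pos: [525.1, -3.8, 124.7]
orientation: [-3.142, -0.001, -0.0]
wrist_force: [0.4, 0.6, -4.3]
grip_width: 13.1
grip_force: 59.0
```

{"method": "move_arm", "body": {"targets": [[[0,0,0],[0,0,1],10],[[0,0,0],[0,0,1],10],[[0,0,0],[0,0,1],10],[[0,0,0],[0,0,1],10],[[0,0,0],[0,0,1],10],[[0,0,0],[0,0,0],10],[[0,0,0],[0,0,0],10],[[0,0,0],[0,0,0],10],[[0,0,0],[0,0,0],10],[[0,0,0],[0,0,0],10]], "squeeze": 40}}

```text
time_s: 10.6
ee_pos: [525.0, -3.8, 119.5]
orientation: [-3.141, -0.001, -0.0]
wrist_force: [-0.5, 1.6, -3.3]
grip_width: 13.1
grip_force: 59.2
```

{"method": "move_arm", "body": {"targets": [[[0,0,0],[0,0,0.5],10],[[0,0,0],[0,0,0.5],10],[[0,0,0],[0,0,0.5],10],[[0,0,0],[0,0,0.5],10],[[0,0,0],[0,0,0.5],10],[[0,0,0],[0,0,0.5],10],[[0,0,0],[0,0,0],10],[[0,0,0],[0,0,0],10],[[0,0,0],[0,0,0],10],[[0,0,0],[0,0,0],10]]}}

```text
time_s: 11.85
ee_pos: [525.5, -3.5, 117.4]
orientation: [-3.141, -0.001, -0.002]
wrist_force: [-1.5, 4.1, 5.8]
grip_width: 13.0
grip_force: 60.1
```

{"method": "move_arm", "body": {"targets": [[[0,0,0],[0,0,0],30],[[0,0,0],[0,0,0],45],[[0,0,0],[0,0,0],45],[[0,0,0],[0,0,0],45],[[0,0,0],[0,0,-20],45],[[0,0,0],[0,0,-30],45],[[0,0,0],[0,0,-30],45],[[0,0,0],[0,0,-20],45],[[0,0,0],[16,-27,0],60],[[0,0,0],[17,-28,0],60]]}}

```text
time_s: 13.1
ee_pos: [558.6, 51.0, 217.1]
orientation: [3.141, -0.002, 0.002]
wrist_force: [0.4, -1.1, -0.6]
grip_width: 60.0
grip_force: 0.0
```

{"method": "move_arm", "body": {"targets": [[[0,0,0],[17,-28,0],60],[[0,0,0],[17,-28,0],60],[[0,0,0],[17,-28,0],60],[[0,0,0],[17,-28,0],60],[[0,0,0],[0,0,0],60],[[0,0,0],[0,0,30],60],[[0,0,0],[0,0,30],60],[[0,0,0],[0,0,0],60],[[0,0,0],[0,0,0],60],[[0,0,0],[0,0,0],60]]}}

```text
time_s: 14.35
ee_pos: [626.8, 163.2, 158.4]
orientation: [-3.141, -0.0, -0.004]
wrist_force: [0.2, 0.3, -0.8]
grip_width: 60.1
grip_force: 0.0
```

```bash
python3 - <<'E'
from h import *
ct,cs=arm.camera("top"),arm.camera("side");s=arm.read_state();p=s["ee_pos"];print(p,s["wrist_force"],s["grip_width"],s["q"].round(2))
L=[]
for c,X,w in((cs,[527,-4,110],40),(cs,[627,164,120],40)):
    u,v=map(round,proj(c,X));print(u,v,proj(c,p));L.append(cv2.resize(c["image"][v-w:v+w,u-w:u+w],(400,400),interpolation=2))
cv2.imwrite("pics/g4.png",np.hstack(L))
E
```

```text
[626.55268044 163.24495278 157.92206177] [-0.19993173 -0.88757261 -0.00627529] 59.96508651311016 [ 0.05  0.37 -0.44  1.51  0.16  1.29 -1.98]
313 240 [342.34038256 173.91920393]
342 188 [342.34038256 173.91920393]
```

View pics/g4.png

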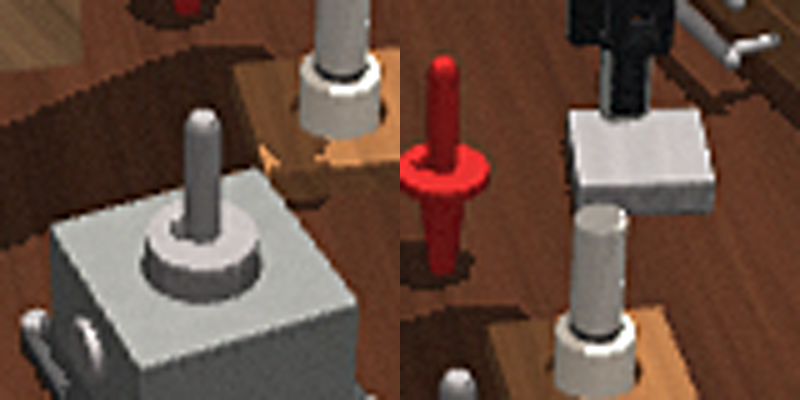

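The arbor stands upright in the collet, with its flange at (203,235) in the left crop. The open fingers are above the drift at (602,215) in the right crop. I'm grasping the drift.

{"method": "move_arm", "body": {"targets": [[[0,0,0],[0,0,30],60],[[0,0,0],[0,0,30],60],[[0,0,0],[0,0,30],60],[[0,0,0],[0,0,13],60],[[0,0,0],[0,0,0],20],[[0,0,0],[0,0,0],20],[[0,0,0],[0,0,0],20],[[0,0,0],[0,0,0],20],[[0,0,0],[0,0,0],20],[[0,0,0],[0,0,0],20]], "squeeze": 100}}

```text
time_s: 15.7
ee_pos: [627.0, 163.7, 55.2]
orientation: [-3.141, -0.001, -0.004]
wrist_force: [-0.6, 0.6, 5.5]
grip_width: 23.5
grip_force: 98.0
```

{"method": "move_arm", "body": {"targets": [[[0,0,0],[0,0,-15],20],[[0,0,0],[0,0,-30],20],[[0,0,0],[0,0,-40],20],[[0,0,0],[0,0,-40],20],[[0,0,0],[0,0,-40],20],[[0,0,0],[-17,28,0],20],[[0,0,0],[-17,28,0],20],[[0,0,0],[-17,28,0],20],[[0,0,0],[-17,28,0],20],[[0,0,0],[-17,28,0],20]]}}

```text
time_s: 16.95
ee_pos: [539.6, 21.8, 218.3]
orientation: [3.141, 0.0, -0.002]
wrist_force: [-0.6, 0.0, -3.0]
grip_width: 23.5
grip_force: 98.6
```

{"method": "move_arm", "body": {"targets": [[[0,0,0],[-7,13,0],20],[[0,0,0],[-6,13,0],20],[[0,0,0],[0,0,0],20],[[0,0,0],[0,0,5],20],[[0,0,0],[0,0,5],20],[[0,0,0],[0,0,1],20],[[0,0,0],[0,0,1],20],[[0,0,0],[0,0,0],20],[[0,0,0],[0,0,0],20],[[0,0,0],[0,0,0],20]]}}

```text
time_s: 18.2
ee_pos: [528.0, -3.0, 206.6]
orientation: [3.141, 0.001, 0.0]
wrist_force: [-1.1, -0.1, -2.5]
grip_width: 23.4
grip_force: 98.7
```

```bash
python3 - <<'E'
from h import *
cs=arm.camera("side");s=arm.read_state();p=s["ee_pos"];print(p,s["wrist_force"])
c=cs;u,v=map(round,proj(c,[527,-4,140]));cv2.imwrite("pics/g5.png",cv2.resize(c["image"][v-50:v+50,u-50:u+50],(500,500),interpolation=2))
E
```

```text
[528.00352499  -3.0130496  206.59218825] [-0.61523596  0.39232367 -3.12107127]
```

View pics/g5.png

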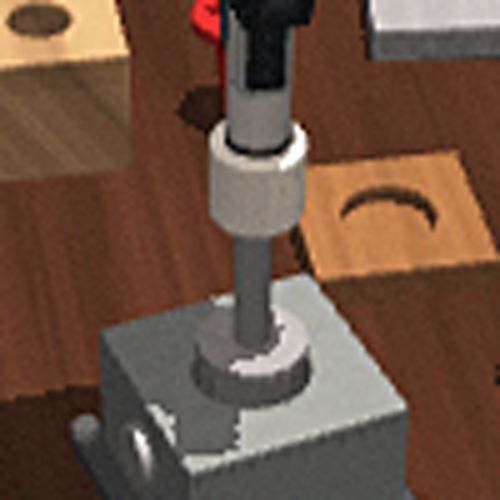

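The nose at (257,220) is centred over the post. I'm pressing down gently.

{"method": "move_arm", "body": {"targets": [[[0,0,0],[0,0,1],20],[[0,0,0],[0,0,1],20],[[0,0,0],[0,0,1],20],[[0,0,0],[0,0,1],20],[[0,0,0],[0,0,1],20],[[0,0,0],[0,0,0.5],20],[[0,0,0],[0,0,0.5],20],[[0,0,0],[0,0,0.5],20],[[0,0,0],[0,0,0.5],20],[[0,0,0],[0,0,0.5],20]]}}

```text
time_s: 19.5
ee_pos: [528.6, -3.0, 200.6]
orientation: [3.141, 0.001, 0.003]
wrist_force: [-2.2, 0.7, 6.9]
grip_width: 23.7
grip_force: 99.1
```

{"method": "move_arm", "body": {"targets": [[[0,0,0],[0,0,0.7],20],[[0,0,0],[0,0,0.7],20],[[0,0,0],[0,0,0.7],20],[[0,0,0],[0,0,0.7],20],[[0,0,0],[0,0,0.7],20],[[0,0,0],[0,0,0.7],20],[[0,0,0],[0,0,0.7],20],[[0,0,0],[0,0,0.7],20],[[0,0,0],[0,0,0.7],20],[[0,0,0],[0,0,0.7],20]]}}

```text
time_s: 20.75
ee_pos: [528.9, -2.9, 194.5]
orientation: [3.141, 0.001, 0.005]
wrist_force: [-2.5, -0.4, 10.1]
grip_width: 23.4
grip_force: 99.5
```

{"method": "move_arm", "body": {"targets": [[[0,0,0],[0,0,0.7],20],[[0,0,0],[0,0,0.7],20],[[0,0,0],[0,0,0.7],20],[[0,0,0],[0,0,0.7],20],[[0,0,0],[0,0,0.7],20],[[0,0,0],[0,0,0.7],20],[[0,0,0],[0,0,0.5],20],[[0,0,0],[0,0,0.5],20],[[0,0,0],[0,0,0.5],20],[[0,0,0],[0,0,0.5],20]]}}

```text
time_s: 22.0
ee_pos: [530.0, -2.8, 191.5]
orientation: [3.14, 0.001, 0.01]
wrist_force: [-6.0, -0.0, 24.4]
grip_width: 23.5
grip_force: 101.2
```

{"method": "move_arm", "body": {"targets": [[[0,0,0],[0,0,0.5],20],[[0,0,0],[0,0,0.5],20],[[0,0,0],[0,0,0.5],20],[[0,0,0],[0,0,0.5],20],[[0,0,0],[0,0,0],20],[[0,0,0],[0,0,0],20],[[0,0,0],[0,0,0],20],[[0,0,0],[0,0,0],20],[[0,0,0],[0,0,0],20],[[0,0,0],[0,0,0],20]]}}

```text
time_s: 23.25
ee_pos: [530.6, -2.9, 191.3]
orientation: [3.14, 0.001, 0.013]
wrist_force: [-8.4, 0.2, 31.2]
grip_width: 23.2
grip_force: 102.1
```

{"method": "move_arm", "body": {"targets": [[[0,0,0],[0,0,-5],20],[[0,0,0],[0,0,-15],20],[[0,0,0],[0,0,-20],20],[[0,0,0],[16,-28,0],20],[[0,0,0],[16,-28,0],20],[[0,0,0],[16,-28,0],20],[[0,0,0],[16,-28,0],20],[[0,0,0],[17,-28,0],20],[[0,0,0],[17,-27,0],20],[[0,0,0],[0,0,0],20]]}}

```text
time_s: 24.5
ee_pos: [625.7, 167.5, 222.5]
orientation: [-3.139, -0.007, 0.003]
wrist_force: [-0.9, 0.2, -3.7]
grip_width: 23.3
grip_force: 98.6
```

{"method": "move_arm", "body": {"targets": [[[0,0,0],[0,0,30],20],[[0,0,0],[0,0,30],20],[[0,0,0],[0,0,30],20],[[0,0,0],[0,0,20],20],[[0,0,0],[0,0,20],20],[[0,0,0],[0,0,10],20],[[0,0,0],[0,0,0],20],[[0,0,0],[0,0,0],20],[[0,0,0],[0,0,0],20],[[0,0,0],[0,0,0],20]]}}

```text
time_s: 25.75
ee_pos: [626.3, 164.2, 84.4]
orientation: [-3.141, -0.001, -0.002]
wrist_force: [0.3, 0.1, -3.5]
grip_width: 23.5
grip_force: 98.7
```

```bash
python3 - <<'E'
from h import *
cs=arm.camera("side");s=arm.read_state();p=s["ee_pos"];print(p,s["wrist_force"],s["orientation"])
c=cs;L=[]
for X in ([527,-4,110],[627,164,60]):
    u,v=map(round,proj(c,X));L.append(cv2.resize(c["image"][v-40:v+40,u-40:u+40],(400,400),interpolation=2))
cv2.imwrite("pics/g6.png",np.hstack(L))
E
```

```text
[626.15337538 164.14018449  84.2893968 ] [ 0.08515597 -0.61027945 -3.38090765] [-3.14156247e+00 -8.45025301e-04 -1.30681699e-03]
```

View pics/g6.png

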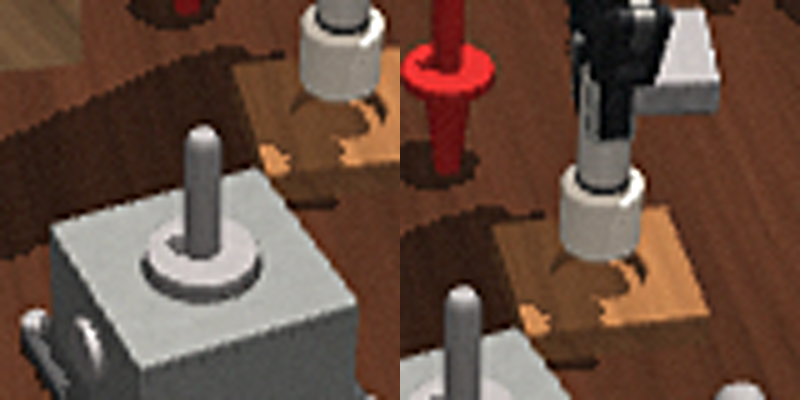

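The arbor flange now sits on the head, at (203,250) in the left crop. The drift is centred over its recess in the right crop. I'm lowering it.

{"method": "move_arm", "body": {"targets": [[[0,0,0],[1,0,8],20],[[0,0,0],[0,0,8],20],[[0,0,0],[0,0,6],20],[[0,0,0],[0,0,3],20],[[0,0,0],[0,0,2],20],[[0,0,0],[0,0,1],20],[[0,0,0],[0,0,1],20],[[0,0,0],[0,0,0],20],[[0,0,0],[0,0,0],20],[[0,0,0],[0,0,0],20]]}}

```text
time_s: 27.05
ee_pos: [627.1, 164.2, 55.2]
orientation: [-3.142, -0.001, -0.001]
wrist_force: [-0.3, 0.1, 0.4]
grip_width: 23.5
grip_force: 99.0
```

{"method": "move_arm", "body": {"targets": [[[0,0,0],[0,0,0],40],[[0,0,0],[0,0,0],60],[[0,0,0],[0,0,0],60],[[0,0,0],[0,0,0],60],[[0,0,0],[0,0,-20],60],[[0,0,0],[0,0,-40],60],[[0,0,0],[0,0,-50],60],[[0,0,0],[0,0,-50],60],[[0,0,0],[-10,40,0],60],[[0,0,0],[-10,50,0],60]]}}

```text
time_s: 28.3
ee_pos: [607.2, 75.1, 217.5]
orientation: [-3.141, -0.007, -0.006]
wrist_force: [-0.2, 0.0, -0.1]
grip_width: 59.8
grip_force: 0.0
```

```bash
python3 - <<'E'
from m import *
ct,cs=arm.camera("top"),arm.camera("side");T=np.load("tray.npy");s=arm.read_state();print(s["ee_pos"])
a=wheels(ct,T);b=wheels(cs,T);print(*a,*b,sep="\n")
# bore centres: dark-ish hole contour inside ring
for w in a:
    v=min(b,key=lambda q:np.hypot(q[0]-w[0],q[1]-w[1]));print(w[2],tri(ct,w[4],cs,v[4]).round(1))
L=[cv2.resize(ct["image"][190:300,405:530],(500,440),interpolation=2),cv2.resize(cs["image"][210:300,280:350],(280,440),interpolation=2)]
cv2.imwrite("pics/g7.png",np.hstack(L))
E
```

```text
[607.28740795  65.88455866 216.67617417]
(475.8, -237.3, 38.6, (np.float64(475.5), np.float64(-237.6)), (np.float64(441.0), np.float64(271.0)))
(502.7, -358.9, 54.8, (np.float64(502.6), np.float64(-358.8)), (np.float64(496.0), np.float64(260.0)))
(588.0, -347.6, 63.5, (np.float64(588.2), np.float64(-347.4)), (np.float64(490.0), np.float64(222.0)))
(597.5, -238.6, 47.0, (np.float64(597.2), np.float64(-239.0)), (np.float64(441.0), np.float64(217.0)))
(503.6, -353.4, 60.4, (np.float64(504.2), np.float64(-353.6)), (np.float64(337.0), np.float64(415.0)))
(589.9, -342.0, 68.5, (np.float64(590.0), np.float64(-342.2)), (np.float64(384.0), np.float64(401.0)))
(477.9, -231.3, 42.6, (np.float64(477.0), np.float64(-231.6)), (np.float64(309.0), np.float64(360.0)))
(600.0, -234.9, 55.4, (np.float64(599.2), np.float64(-234.0)), (np.float64(372.0), np.float64(352.0)))
38.6 [ 476.  -236.    18.1]
54.8 [ 502.6 -357.2   16.8]
63.5 [ 587.9 -346.    17.9]
47.0 [ 596.8 -237.8   16.5]
```

View pics/g7.png

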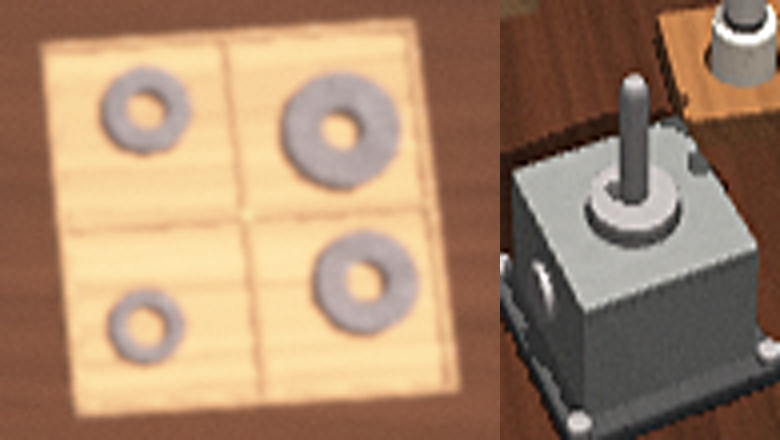

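The top crop shows four wheels: A (340,130), B (365,283), C (146,110) and D (146,327). A and B lie close to the right wall, so I'll grasp on the diagonal. The side crop shows the arbor seated upright and flush.

{"method": "move_arm", "body": {"targets": [[[0,0,0],[-2,30,0],75],[[0,0,0],[-2,48,0],75],[[0,0,0],[-2,48,0],75],[[0,0,0],[-2,48,0],75],[[0,0,0],[-2,48,0],75],[[0,0,0],[-2,48,0],75],[[0,0,0],[-2,48,0],75],[[0,0,0],[-2,48,0],75],[[0,0,0],[-2,46,0],75],[[0,0,0],[0,0,30],75]]}}

```text
time_s: 29.65
ee_pos: [589.2, -344.8, 188.3]
orientation: [3.136, -0.011, 0.008]
wrist_force: [0.0, 1.1, -1.4]
grip_width: 75.1
grip_force: 0.0
```

{"method": "move_arm", "body": {"targets": [[[0,0,-10],[0,0,0],80],[[0,0,-10],[0,0,0],80],[[0,0,-10],[0,0,0],80],[[0,0,-10],[0,0,0],80],[[0,0,-10],[0,0,0],80],[[0,0,-10],[0,0,0],80],[[0,0,-10],[0,0,0],80],[[0,0,-10],[0,0,0],80],[[0,0,-10],[0,0,0],80],[[0,0,-10],[0,0,0],80]]}}

```text
time_s: 30.9
ee_pos: [589.7, -337.7, 186.4]
orientation: [2.011, 2.412, 0.001]
wrist_force: [-0.1, -0.1, 0.1]
grip_width: 79.7
grip_force: 0.0
```

{"method": "move_arm", "body": {"targets": [[[0,0,-10],[0,0,10],80],[[0,0,-10],[0,0,10],80],[[0,0,-10],[0,0,10],80],[[0,0,-5],[0,0,10],80],[[0,0,0],[0,0,20],80],[[0,0,0],[0,0,20],80],[[0,0,0],[0,0,10],80],[[0,0,0],[0,0,0],80],[[0,0,0],[0,0,0],80],[[0,0,0],[0,0,0],80]]}}

```text
time_s: 32.15
ee_pos: [589.7, -338.2, 95.8]
orientation: [1.201, 2.901, -0.0]
wrist_force: [0.6, 0.4, 0.2]
grip_width: 79.6
grip_force: 0.0
```

```bash
cat >> m.py <<'E'
def go(x,y):
    s=arm.read_state();p=s["ee_pos"];M=Ro.from_rotvec(s["orientation"]).as_matrix()
    print("tcp",p.round(1),"x-axis",M[:,0].round(3),"tool shift",(M.T@(np.array([x,y,p[2]])-p)).round(1),"Fz",s["wrist_force"].round(1),"q7",s["q"][6].round(2))
E
python3 - <<'E'
from m import *
cs=arm.camera("side");T=np.load("tray.npy")
go(588.5,-346);print(wheels(cs,T))
E
```

```text
tcp [ 589.6 -338.1   95.6] x-axis [-0.707  0.707 -0.001] tool shift [-4.8 -6.4  0. ] Fz [ 0.3 -0.6 -0.1] q7 1.08
[(503.3, -354.2, 62.1, (np.float64(503.9), np.float64(-354.5)), (np.float64(337.0), np.float64(415.0))), (589.2, -342.5, 70.6, (np.float64(590.0), np.float64(-343.7)), (np.float64(384.0), np.float64(402.0))), (478.3, -234.0, 47.7, (np.float64(477.1), np.float64(-233.5)), (np.float64(309.0), np.float64(361.0)))]
```

{"method": "move_arm", "body": {"targets": [[[0,0,0],[-5,-6.5,0],80],[[0,0,0],[0,0,30],80],[[0,0,0],[0,0,30],80],[[0,0,0],[0,0,15],80],[[0,0,0],[0,0,5],80],[[0,0,0],[0,0,4],80],[[0,0,0],[0,0,4],80],[[0,0,0],[0,0,4],80],[[0,0,0],[0,0,0],80],[[0,0,0],[0,0,0],80]]}}

```text
time_s: 33.45
ee_pos: [588.2, -346.2, 3.0]
orientation: [1.201, 2.902, -0.0]
wrist_force: [-0.2, 0.6, 0.4]
grip_width: 80.4
grip_force: 0.0
```

{"method": "move_arm", "body": {"targets": [[[0,0,0],[0,0,1],72],[[0,0,0],[0,0,0],60],[[0,0,0],[0,0,0],55],[[0,0,0],[0,0,0],55],[[0,0,0],[0,0,0],55],[[0,0,0],[0,0,0],55],[[0,0,0],[0,0,0],55],[[0,0,0],[0,0,0],55],[[0,0,0],[0,0,0],55],[[0,0,0],[0,0,0],55]], "squeeze": 40}}

```text
time_s: 34.7
ee_pos: [588.1, -346.1, 1.8]
orientation: [1.201, 2.903, -0.0]
wrist_force: [0.5, -0.0, -0.0]
grip_width: 55.2
grip_force: 0.0
```

{"method": "move_arm", "body": {"targets": [[[0,0,0],[0,0,-5],55],[[0,0,0],[0,0,-15],55],[[0,0,0],[0,0,-40],55],[[0,0,0],[0,0,-50],55],[[0,0,0],[0,0,-50],55],[[0,0,0],[0,0,-40],55],[[0,0,0],[0,0,0],55],[[0,0,0],[0,0,0],55],[[0,0,0],[0,0,0],55],[[0,0,0],[0,0,0],55]]}}

```text
time_s: 35.95
ee_pos: [587.5, -345.9, 200.5]
orientation: [-1.201, -2.901, -0.0]
wrist_force: [-0.1, -0.2, -0.7]
grip_width: 54.9
grip_force: 0.0
```

```bash
python3 - <<'E'
from m import *
go(526.5,-4)
cs=arm.camera("side");ct=arm.camera("top")
# post outline in side view: width profile centres per row
c=cs
u,v=map(round,proj(c,[526.5,-4,110]));g=cv2.cvtColor(c["image"],cv2.COLOR_BGR2GRAY)
s=arm.read_state();p=s["ee_pos"]
print([proj(c,[526.5,-4,z]).round(1).tolist() for z in (145,110)])
u2,v2=map(round,proj(c,p))
L=[cv2.resize(c["image"][v-40:v+40,u-40:u+40],(400,400),interpolation=2),cv2.resize(c["image"][max(v2-40,0):max(v2-40,0)+80,u2-40:u2+40],(400,400),interpolation=2)]
cv2.imwrite("pics/g8.png",np.hstack(L))
E
```

```text
tcp [ 587.5 -345.9  200.5] x-axis [-0.708  0.707  0.002] tool shift [284.7 198.8   0.5] Fz [-0.1 -0.2 -0.7] q7 1.12
[[312.8, 227.2], [312.7, 240.5]]
```

View pics/g8.png

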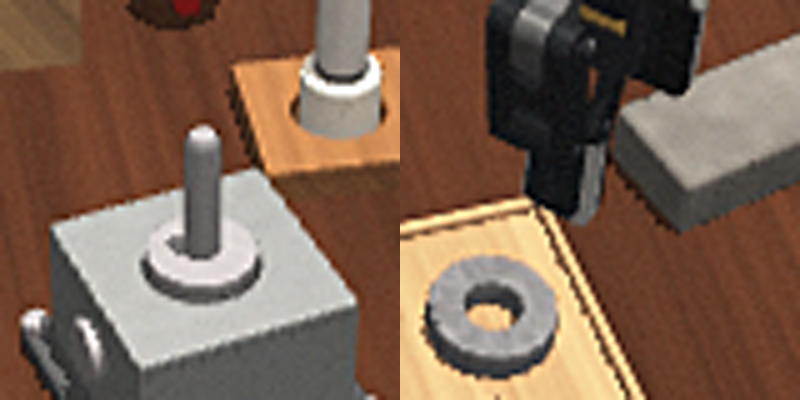

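The gripper came up empty: the right crop shows a wheel still on the tray at (492,315). I'm re-measuring.

```bash
python3 - <<'E'
from m import *
cs=arm.camera("side");T=np.load("tray.npy");ct=arm.camera("top")
print(*wheels(cs,T),"top",*wheels(ct,T),sep="\n")
cv2.imwrite("pics/g9.png",np.hstack([cv2.resize(ct["image"][180:310,395:545],(400,347),interpolation=2),cv2.resize(cs["image"][330:460,270:420],(400,347),interpolation=2)]))
E
```

```text
(503.2, -354.8, 63.1, (np.float64(504.1), np.float64(-354.9)), (np.float64(337.0), np.float64(415.0)))
(589.3, -343.7, 71.7, (np.float64(589.0), np.float64(-344.1)), (np.float64(383.0), np.float64(402.0)))
(476.4, -234.2, 49.0, (np.float64(476.1), np.float64(-234.3)), (np.float64(308.0), np.float64(361.0)))
(597.9, -235.1, 57.2, (np.float64(598.6), np.float64(-235.8)), (np.float64(372.0), np.float64(353.0)))
top
(475.9, -238.2, 39.9, (np.float64(475.8), np.float64(-237.6)), (np.float64(441.0), np.float64(271.0)))
(501.7, -358.9, 53.8, (np.float64(501.9), np.float64(-358.8)), (np.float64(496.0), np.float64(260.0)))
(589.1, -347.9, 62.6, (np.float64(588.8), np.float64(-347.9)), (np.float64(490.0), np.float64(222.0)))
(598.2, -238.7, 48.1, (np.float64(597.5), np.float64(-239.1)), (np.float64(441.0), np.float64(217.0)))
```

View pics/g9.png

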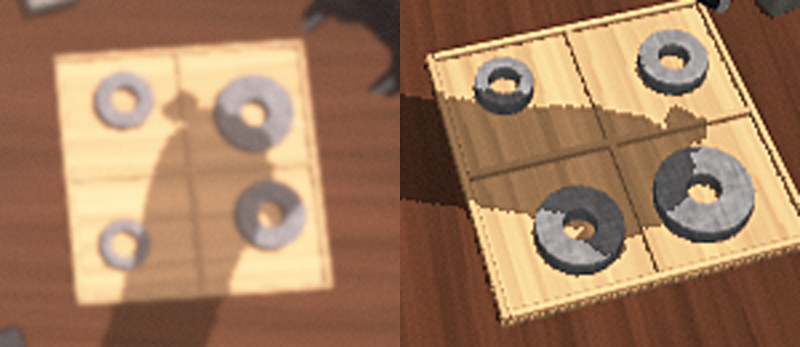

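The side view (right half) shows A intact at (703,193), so the tips closed above it. I'm working out the tip height from the g8 crop numerically.

```bash
python3 - <<'E'
from m import *
c=arm.camera("side");p=arm.read_state()["ee_pos"]
u2,v2=map(round,proj(c,p));v0=max(v2-40,0);print(u2,v2,v0)
f=lambda X:((proj(c,X)-[u2-40,v0])*5+[400,0]).round()
for sg in(1,-1):
  for b in(0,10,20):
    print(sg,b,f(p+[sg*20,sg*20,b]),"back",f(p+[sg*29,sg*29,b]))
# dark-pixel lower outline near gripper
g=cv2.cvtColor(c["image"],cv2.COLOR_BGR2HSV)[...,2]
sub=g[v0:v0+80,u2-40:u2+40];m=(sub<60).astype(np.uint8)
n,l,st,_=cv2.connectedComponentsWithStats(m);print(st[1:][st[1:,4]>60].tolist())
for j in range(0,80,4):
    r=np.where(m[:,j])[0];print(j*5+400,(r.max()*5 if len(r) else None),end=" ")
E
```

```text
394 330 290
1 0 [643. 143.] back [662. 118.]
1 10 [647. 121.] back [666.  96.]
1 20 [651.  98.] back [670.  74.]
-1 0 [556. 260.] back [535. 288.]
-1 10 [559. 238.] back [538. 266.]
-1 20 [562. 215.] back [541. 243.]
[[17, 0, 44, 47, 1139]]
400 None 420 None 440 350 460 365 480 None 500 375 520 140 540 355 560 210 580 185 600 195 620 175 640 195 660 220 680 85 700 220 720 None 740 None 760 None 780 185
```

{"method": "move_arm", "body": {"targets": [[[0,0,0],[-0.5,0.5,40],80],[[0,0,0],[0,0,50],80],[[0,0,0],[0,0,50],80],[[0,0,0],[0,0,40],80],[[0,0,0],[0,0,15],80],[[0,0,0],[0,0,5],80],[[0,0,0],[0,0,3],80],[[0,0,0],[0,0,2],80],[[0,0,0],[0,0,0],80],[[0,0,0],[0,0,0],80]]}}

```text
time_s: 37.45
ee_pos: [589.1, -346.3, -2.6]
orientation: [1.201, 2.902, -0.0]
wrist_force: [0.4, -1.1, -0.3]
grip_width: 79.7
grip_force: 0.0
```

{"method": "move_arm", "body": {"targets": [[[0,0,0],[0,0,1],80],[[0,0,0],[0,0,1],80],[[0,0,0],[0,0,1],80],[[0,0,0],[0,0,0],72],[[0,0,0],[0,0,0],66],[[0,0,0],[0,0,0],55],[[0,0,0],[0,0,0],55],[[0,0,0],[0,0,0],55],[[0,0,0],[0,0,0],55],[[0,0,0],[0,0,0],55]]}}

```text
time_s: 38.7
ee_pos: [588.8, -346.1, -6.2]
orientation: [1.201, 2.903, -0.0]
wrist_force: [0.7, -0.8, -0.5]
grip_width: 55.1
grip_force: 0.0
```

{"method": "move_arm", "body": {"targets": [[[0,0,0],[0,0,0],80],[[0,0,0],[0,0,0],80],[[0,0,0],[0,0,0],80],[[0,0,0],[0,0,1],80],[[0,0,0],[0,0,1],80],[[0,0,0],[0,0,1],80],[[0,0,0],[0,0,1],80],[[0,0,0],[0,0,0],80],[[0,0,0],[0,0,0],80],[[0,0,0],[0,0,0],80]]}}

```text
time_s: 39.95
ee_pos: [588.8, -346.1, -10.1]
orientation: [1.201, 2.903, -0.0]
wrist_force: [1.1, 0.3, 0.1]
grip_width: 79.8
grip_force: 0.0
```

```bash
python3 - <<'E'
from m import *
c=arm.camera("side");s=arm.read_state();p=s["ee_pos"];print(p,s["wrist_force"],proj(c,[p[0],p[1],12]))
v,u=400,385
cv2.imwrite("pics/g10.png",cv2.resize(c["image"][v-60:v+60,u-70:u+90],(800,600),interpolation=2))
E
```

```text
[ 588.86538188 -346.09431291  -10.10385695] [-0.03269445 -0.43879161  0.86848902] [383.69874113 403.1093608 ]
```

View pics/g10.png

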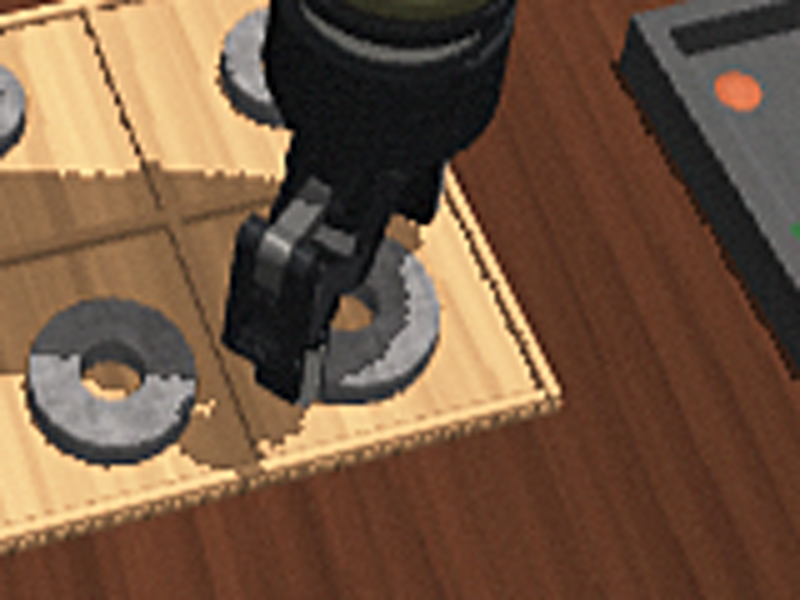

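The near finger's tip is at about (300,400), just left of wheel A, which is centred at (350,315). I'm computing its height.

```bash
python3 - <<'E'
from m import *
c=arm.camera("side");p=arm.read_state()["ee_pos"];s=2**-.5
f=lambda X:((proj(c,X)-[315,340])*5).round()
for z in(5,12,19,26):
  print(z,[f([p[0]-s*a+s*-w,p[1]-s*a+s*w,z]).tolist() for a in(40,54) for w in(-11,11)])
E
```

```text
5 [[313.0, 428.0], [257.0, 396.0], [293.0, 459.0], [236.0, 426.0]]
12 [[315.0, 417.0], [258.0, 384.0], [294.0, 448.0], [237.0, 414.0]]
19 [[317.0, 405.0], [260.0, 372.0], [296.0, 436.0], [239.0, 402.0]]
26 [[318.0, 393.0], [261.0, 360.0], [298.0, 424.0], [240.0, 391.0]]
```

{"method": "move_arm", "body": {"targets": [[[0,0,0],[0,0,2],74],[[0,0,0],[0,0,2],74],[[0,0,0],[0,0,1],74],[[0,0,0],[0,0,1],74],[[0,0,0],[0,0,1],74],[[0,0,0],[0,0,1],74],[[0,0,0],[0,0,1],74],[[0,0,0],[0,0,1],74],[[0,0,0],[0,0,0],74],[[0,0,0],[0,0,0],74]]}}

```text
time_s: 41.3
ee_pos: [588.8, -346.1, -20.2]
orientation: [1.201, 2.903, -0.0]
wrist_force: [-0.9, -0.0, -0.8]
grip_width: 74.1
grip_force: 0.0
```

{"method": "move_arm", "body": {"targets": [[[0,0,0],[0,0,0],68],[[0,0,0],[0,0,0],60],[[0,0,0],[0,0,0],55],[[0,0,0],[0,0,0],55],[[0,0,0],[0,0,0],55],[[0,0,0],[0,0,0],55],[[0,0,0],[0,0,0],55],[[0,0,0],[0,0,0],55],[[0,0,0],[0,0,0],55],[[0,0,0],[0,0,0],55]], "squeeze": 40}}

```text
time_s: 42.55
ee_pos: [589.3, -346.3, -19.4]
orientation: [1.201, 2.902, -0.0]
wrist_force: [0.1, 1.1, 5.0]
grip_width: 63.5
grip_force: 44.4
```

Gripped: the width reads 63.5 mm with 44 N. I'm lifting, then measuring the post numerically.

{"method": "move_arm", "body": {"targets": [[[0,0,0],[0,0,-3],55],[[0,0,0],[0,0,-7],55],[[0,0,0],[0,0,-20],55],[[0,0,0],[0,0,-40],55],[[0,0,0],[0,0,-45],55],[[0,0,0],[0,0,-45],55],[[0,0,0],[0,0,-30],55],[[0,0,0],[0,0,0],55],[[0,0,0],[0,0,0],55],[[0,0,0],[0,0,0],55]]}}

```text
time_s: 43.8
ee_pos: [587.8, -345.7, 168.1]
orientation: [-1.2, -2.9, -0.0]
wrist_force: [0.3, -0.8, 0.2]
grip_width: 63.3
grip_force: 44.2
```

```bash
python3 - <<'E'
from m import *
go(526.5,-4)
c=arm.camera("side");h=cv2.cvtColor(c["image"],cv2.COLOR_BGR2HSV);m=(h[...,1]<70)
for z in(142,136,130):
    u,v=proj(c,[526.5,-4,z]);v=int(round(v));r=[j for j in range(int(u)-12,int(u)+14) if m[v,j]];print(z,u.round(1),v,r,h[v,int(u)-8:int(u)+9,1].tolist())
u=313
print("rows",[(v,int(h[v,u,1]),int(h[v,u,2])) for v in range(220,236)])
c=arm.camera("top");h=cv2.cvtColor(c["image"],cv2.COLOR_BGR2HSV)
u,v=proj(c,[526.5,-4,145]);print(u,v);print(h[int(v)-10:int(v)+16,int(u)-12:int(u)+13,2])
E
```

```text
tcp [ 587.8 -345.7  168.1] x-axis [-0.708  0.707  0.003] tool shift [284.9 198.4   0.6] Fz [ 0.3 -0.8  0.2] q7 1.11
142 312.8 228 [310, 311, 312, 313, 314, 315, 316] [156, 150, 152, 154, 160, 145, 5, 9, 14, 10, 12, 7, 0, 114, 176, 160, 160]
136 312.7 231 [310, 311, 312, 313, 314, 315, 316] [157, 159, 156, 165, 161, 141, 21, 6, 5, 7, 12, 12, 5, 99, 167, 165, 158]
130 312.7 233 [310, 311, 312, 313, 314, 315, 316, 323] [156, 152, 154, 152, 169, 140, 18, 0, 14, 7, 17, 5, 8, 107, 184, 183, 178]
rows [(220, 154, 96), (221, 149, 101), (222, 154, 109), (223, 165, 105), (224, 190, 98), (225, 30, 193), (226, 7, 235), (227, 8, 236), (228, 10, 186), (229, 13, 152), (230, 9, 119), (231, 7, 103), (232, 3, 99), (233, 7, 103), (234, 5, 103), (235, 8, 101)]
336.0496126163322 235.58891461811885
[[240 240 240 241 242 241 243 242 243 243 242 243 241 242 243 241 242 242
  241 242 242 242 242 242 242]
 [240 240 240 240 241 242 242 242 242 242 242 242 242 243 242 241 242 241
  242 243 243 243 243 244 243]
 [240 241 239 242 241 242 242 242 242 241 243 242 243 242 242 242 242 241
  242 243 244 243 243 243 24
[... 1718 characters left out ...]
86 168 156 156 182 223 246 253 254 254
  254 254 254 252 240 219 227]
 [219 230 250 254 254 254 250 235 208 185 178 191 225 246 253 254 254 254
  254 254 253 250 230 218 233]
 [218 216 243 253 254 254 253 249 235 218 208 222 244 252 254 254 254 254
  254 254 252 243 222 223 238]
 [227 212 229 248 253 254 254 253 250 245 242 245 251 254 254 254 254 254
  254 253 249 231 219 231 242]
 [235 222 214 231 249 253 254 254 253 253 252 253 253 254 254 254 254 254
  253 249 236 219 225 237 244]
 [240 233 218 215 231 249 252 253 253 254 254 254 254 254 254 254 254 253
  248 234 218 220 234 242 244]
 [243 240 229 216 210 227 241 247 251 252 253 253 253 253 253 252 249 242
  227 213 215 230 240 245 245]]
```

{"method": "move_arm", "body": {"targets": [[[0,0,0],[25,18,0],55],[[0,0,0],[34,24,0],55],[[0,0,0],[34,24,0],55],[[0,0,0],[34,24,0],55],[[0,0,0],[34,24,0],55],[[0,0,0],[34,24,0],55],[[0,0,0],[34,24,0],55],[[0,0,0],[34,24,0],55],[[0,0,0],[21,13,0],55],[[0,0,0],[0,0,0],55]]}}

```text
time_s: 45.15
ee_pos: [527.9, -2.1, 169.6]
orientation: [-1.195, -2.905, 0.0]
wrist_force: [-0.1, -0.6, -1.1]
grip_width: 63.4
grip_force: 44.2
```

```bash
sleep 0; python3 - <<'E'
from m import *
c=arm.camera("side");go(527.4,-4)
h=cv2.cvtColor(c["image"],cv2.COLOR_BGR2HSV)
p=arm.read_state()["ee_pos"]
X=[p[0],p[1],p[2]+31.5];u,v=proj(c,X);print(u,v,proj(c,[527.4,-4,145]))
m=((h[...,1]<60)&(h[...,2]>70)).astype(np.uint8)
r=np.zeros_like(m);v0=int(v);u0=int(u);r[v0-25:v0+25,u0-30:u0+30]=m[v0-25:v0+25,u0-30:u0+30]
for k in cv2.findContours(r,0,1)[0]:
    if cv2.contourArea(k)>40: print(cv2.boundingRect(k),cv2.fitEllipse(cv2.convexHull(k)))
cv2.imwrite("pics/h1.png",cv2.resize(c["image"][v0-50:v0+70,u0-60:u0+60],(600,600),interpolation=2))
E
```

```text
tcp [528.3  -4.4 169.6] x-axis [-0.709  0.706 -0.   ] tool shift [ 0.9 -0.4 -0. ] Fz [ 0.4 -0.8 -1.1] q7 0.66
313.85745867914966 204.9255411523441 [313.20167481 227.19352015]
(309, 182, 21, 31) ((320.4133605957031, 197.2782745361328), (21.133745193481445, 33.70830535888672), 29.211551666259766)
(333, 179, 10, 49) ((339.1093444824219, 203.38156127929688), (14.52303409576416, 51.997222900390625), 1.924729585647583)
```

View pics/h1.png

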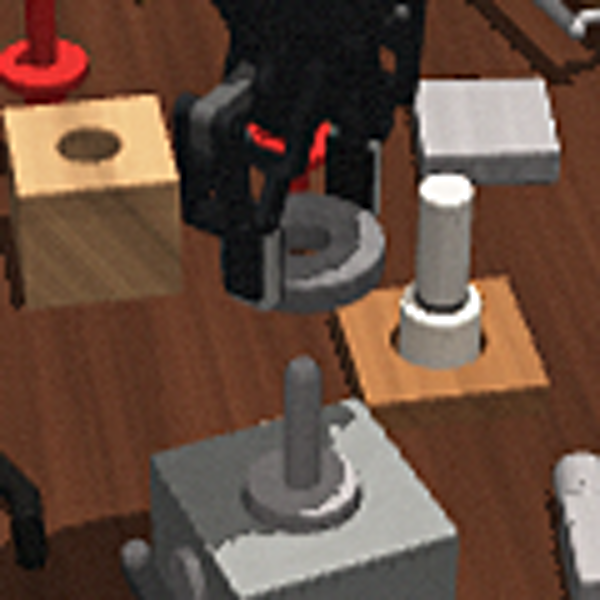

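The wheel is level in the fingers, with its bore at (306,238) almost directly above the post at (302,365). The drift is upright in its holder. I'm lowering the wheel.

{"method": "move_arm", "body": {"targets": [[[0,0,0],[1,-0.5,20],55],[[0,0,0],[0,0,15],55],[[0,0,0],[0,0,5],55],[[0,0,0],[0,0,3],55],[[0,0,0],[0,0,3],55],[[0,0,0],[0,0,3],55],[[0,0,0],[0,0,3],55],[[0,0,0],[0,0,3],55],[[0,0,0],[0,0,0],55],[[0,0,0],[0,0,0],55]]}}

```text
time_s: 46.45
ee_pos: [527.5, -4.2, 114.9]
orientation: [1.201, 2.903, -0.0]
wrist_force: [-0.0, 0.3, -0.6]
grip_width: 63.3
grip_force: 44.2
```

{"method": "move_arm", "body": {"targets": [[[0,0,0],[0,0,5],55],[[0,0,0],[0,0,5],55],[[0,0,0],[0,0,5],55],[[0,0,0],[0,0,5],55],[[0,0,0],[0,0,5],55],[[0,0,0],[0,0,5],55],[[0,0,0],[0,0,4],55],[[0,0,0],[0,0,2],55],[[0,0,0],[0,0,0],55],[[0,0,0],[0,0,0],55]]}}

```text
time_s: 47.7
ee_pos: [527.6, -4.2, 79.0]
orientation: [1.201, 2.902, 0.0]
wrist_force: [0.1, -0.4, -1.4]
grip_width: 63.2
grip_force: 44.2
```

{"method": "move_arm", "body": {"targets": [[[0,0,0],[0,0,0],68],[[0,0,0],[0,0,0],80],[[0,0,0],[0,0,0],80],[[0,0,0],[0,0,0],80],[[0,0,0],[0,0,-15],80],[[0,0,0],[0,0,-25],80],[[0,0,0],[0,0,-30],80],[[0,0,0],[0,0,-20],80],[[0,0,0],[-22,-26,0],80],[[0,0,0],[-27,-31,0],80]]}}

```text
time_s: 48.95
ee_pos: [522.5, -79.0, 170.6]
orientation: [1.196, 2.902, 0.0]
wrist_force: [0.1, -0.2, 0.2]
grip_width: 80.3
grip_force: 0.0
```

{"method": "move_arm", "body": {"targets": [[[0,0,0],[-27,-31,0],68],[[0,0,0],[-27,-31,0],68],[[0,0,0],[-27,-31,0],68],[[0,0,0],[-27,-31,0],68],[[0,0,0],[-27,-31,0],68],[[0,0,0],[-27,-31,0],68],[[0,0,0],[-20,-23,0],68],[[0,0,0],[0,0,40],68],[[0,0,0],[0,0,30],68],[[0,0,0],[0,0,0],68]]}}

```text
time_s: 50.2
ee_pos: [501.4, -354.8, 97.3]
orientation: [-1.2, -2.899, -0.002]
wrist_force: [-0.4, 0.6, 0.2]
grip_width: 68.3
grip_force: 0.0
```

```bash
python3 - <<'E'
from m import *
cs=arm.camera("side");ct=arm.camera("top");T=np.load("tray.npy")
go(503,-357.5);print(*wheels(cs,T),"top",*wheels(ct,T),sep="\n")
c=cs;h=cv2.cvtColor(c["image"],cv2.COLOR_BGR2HSV)
u,v=map(int,proj(c,[527.4,-4,90]))
# column through the post: V profile, and darker/lighter row widths for tilt
m=((h[...,1]<45)).astype(np.uint8)
print(proj(c,[527.4,-4,97]),proj(c,[527.4,-4,83]))
print(h[v-12:v+20,u-24:u+26:2,2])
E
```

```text
tcp [ 503.6 -356.   100.4] x-axis [-0.708  0.707 -0.002] tool shift [-0.6 -1.5  0. ] Fz [-0.1  0.3  0.1] q7 1.21
(504.1, -354.9, 63.5, (np.float64(504.0), np.float64(-354.7)), (np.float64(337.0), np.float64(415.0)))
(601.1, -235.3, 56.2, (np.float64(599.2), np.float64(-234.7)), (np.float64(372.0), np.float64(352.0)))
top
(475.4, -238.0, 38.9, (np.float64(475.6), np.float64(-237.7)), (np.float64(441.0), np.float64(271.0)))
(503.3, -359.4, 53.6, (np.float64(503.4), np.float64(-359.7)), (np.float64(497.0), np.float64(260.0)))
(598.3, -238.8, 47.9, (np.float64(597.4), np.float64(-239.1)), (np.float64(441.0), np.float64(217.0)))
[313.05251263 245.21024923] [313.01048242 250.28691783]
[[109 114 108 112  99 118 114 107 101 111  93  85 101  96 152  32  41  45
   46  45  49  46  46  45  48]
 [110 113 111 110 102 112 117 103  96 120 118  89  99  95 165  36  46  50
   48  47  45  49  47  47  51]
 [110 114 109 113 102 111 118  98 123 161 134  86  97  95 154  33  44  43
   44  46  46  43  47  45  45]
 [106 112 113 106 108 100 116 153 156 168 133  81  95  97 151  39  44  45
   47  46  48  52  46  
[... 2248 characters left out ...]
05  98  95  79  75  85  74  44  45  45
   44  46  47  48  45  41  48]
 [ 62  61 151 198 196 193 200  81  92 104 101  96 104 102  73  39  40  44
   48  44  49  48  45  49  47]
 [ 59  57  73 198 192 191 193 179 190  90  92  95  97  93  67  39  44  46
   49  46  49  49  49  45  48]
 [115  67  49 206 192 191 191 195 200 185 191 191  81 190 118  42  45  44
   44  48  48  48  46  49  47]
 [221  84  63 152 194 194 191 193 200 199 198 198 180 197 125  37  41  46
   49  50  42  44  46  51  50]
 [179 104  60  73 196 194 194 190 192 194 192 189 191 195 114  36  49  51
   45  48  45  50  48  51  49]
 [ 90 255  57  52 206 192 191 189 190 193 192 192 190 194 100  38  43  46
   45  47  47  44  48  45  50]]
```

{"method": "move_arm", "body": {"targets": [[[0,0,0],[-0.5,-1.5,30],72],[[0,0,0],[0,0,40],72],[[0,0,0],[0,0,25],72],[[0,0,0],[0,0,10],72],[[0,0,0],[0,0,6],72],[[0,0,0],[0,0,3],72],[[0,0,0],[0,0,2],72],[[0,0,0],[0,0,1],72],[[0,0,0],[0,0,0],72],[[0,0,0],[0,0,0],72]]}}

```text
time_s: 51.55
ee_pos: [502.3, -357.1, -18.0]
orientation: [1.201, 2.903, -0.0]
wrist_force: [-0.6, 0.2, -0.8]
grip_width: 72.0
grip_force: 0.0
```

{"method": "move_arm", "body": {"targets": [[[0,0,0],[0,0,0],60],[[0,0,0],[0,0,0],50],[[0,0,0],[0,0,0],45],[[0,0,0],[0,0,0],45],[[0,0,0],[0,0,0],45],[[0,0,0],[0,0,0],45],[[0,0,0],[0,0,0],45],[[0,0,0],[0,0,0],45],[[0,0,0],[0,0,0],45],[[0,0,0],[0,0,0],45]], "squeeze": 40}}

```text
time_s: 52.8
ee_pos: [502.7, -357.3, -17.5]
orientation: [1.201, 2.902, -0.0]
wrist_force: [0.4, 0.1, 5.5]
grip_width: 55.6
grip_force: 42.8
```

{"method": "move_arm", "body": {"targets": [[[0,0,0],[0,0,-3],45],[[0,0,0],[0,0,-7],45],[[0,0,0],[0,0,-20],45],[[0,0,0],[0,0,-40],45],[[0,0,0],[0,0,-50],45],[[0,0,0],[0,0,-50],45],[[0,0,0],[0,0,-15],45],[[0,0,0],[20,23,0],45],[[0,0,0],[27,31,0],45],[[0,0,0],[27,31,0],45]]}}

```text
time_s: 54.05
ee_pos: [509.4, -243.3, 166.8]
orientation: [-1.202, -2.902, -0.0]
wrist_force: [0.8, 1.1, -0.4]
grip_width: 55.6
grip_force: 42.6
```

{"method": "move_arm", "body": {"targets": [[[0,0,0],[27,31,0],45],[[0,0,0],[27,31,0],45],[[0,0,0],[27,31,0],45],[[0,0,0],[27,31,0],45],[[0,0,0],[27,31,0],45],[[0,0,0],[23,27,0],45],[[0,0,0],[0,0,0],45],[[0,0,0],[0,0,0],45],[[0,0,0],[0,0,0],45],[[0,0,0],[0,0,0],45]]}}

```text
time_s: 55.3
ee_pos: [526.6, -5.4, 166.7]
orientation: [-1.204, -2.901, 0.001]
wrist_force: [-0.2, -0.2, -0.5]
grip_width: 55.4
grip_force: 42.6
```

```bash
python3 - <<'E'
from m import *
go(527.4,-4);print(arm.read_state()["grip_width"])
E
```

```text
tcp [526.6  -5.4 166.7] x-axis [-0.706  0.708  0.   ] tool shift [ 0.4  1.5 -0. ] Fz [-0.2 -0.2 -0.5] q7 0.66
55.357097904373816
```

{"method": "move_arm", "body": {"targets": [[[0,0,0],[1,1.5,20],45],[[0,0,0],[0,0,15],45],[[0,0,0],[0,0,5],45],[[0,0,0],[0,0,3],45],[[0,0,0],[0,0,3],45],[[0,0,0],[0,0,3],45],[[0,0,0],[0,0,3],45],[[0,0,0],[0,0,2],45],[[0,0,0],[0,0,0],45],[[0,0,0],[0,0,0],45]]}}

```text
time_s: 56.55
ee_pos: [527.2, -2.5, 112.9]
orientation: [1.201, 2.903, -0.0]
wrist_force: [0.7, 0.0, 0.0]
grip_width: 55.3
grip_force: 42.6
```

{"method": "move_arm", "body": {"targets": [[[0,0,0],[0,0,5],45],[[0,0,0],[0,0,5],45],[[0,0,0],[0,0,5],45],[[0,0,0],[0,0,5],45],[[0,0,0],[0,0,5],45],[[0,0,0],[0,0,4],45],[[0,0,0],[0,0,3],45],[[0,0,0],[0,0,2],45],[[0,0,0],[0,0,0],45],[[0,0,0],[0,0,0],45]]}}

```text
time_s: 57.8
ee_pos: [527.2, -2.4, 79.0]
orientation: [1.201, 2.903, -0.0]
wrist_force: [0.9, 0.6, -1.0]
grip_width: 55.5
grip_force: 42.6
```

Threaded without contact force. I'm releasing it and going on to C.

{"method": "move_arm", "body": {"targets": [[[0,0,0],[0,0,0],60],[[0,0,0],[0,0,0],75],[[0,0,0],[0,0,0],75],[[0,0,0],[0,0,0],75],[[0,0,0],[0,0,-15],75],[[0,0,0],[0,0,-25],75],[[0,0,0],[0,0,-30],75],[[0,0,0],[0,0,-20],75],[[0,0,0],[-20,-13,0],75],[[0,0,0],[-35,-20,0],75]]}}

```text
time_s: 59.05
ee_pos: [543.5, -63.6, 170.8]
orientation: [1.195, 2.902, 0.0]
wrist_force: [-0.1, -0.4, 0.2]
grip_width: 74.8
grip_force: 0.0
```

```bash
python3 - <<'E'
from m import *
ct=arm.camera("top");cs=arm.camera("side");T=np.load("tray.npy")
go(598,-237.7);print(*wheels(ct,T),"side",*wheels(cs,T),sep="\n")
E
```

```text
tcp [543.5 -70.4 169.7] x-axis [-0.703  0.712 -0.003] tool shift [-157.4  -78.7    0.5] Fz [ 0.  -0.   0.3] q7 0.75
(475.8, -237.3, 38.6, (np.float64(475.5), np.float64(-237.6)), (np.float64(441.0), np.float64(271.0)))
(597.5, -238.6, 47.1, (np.float64(597.2), np.float64(-238.9)), (np.float64(441.0), np.float64(217.0)))
side
(477.8, -231.2, 42.6, (np.float64(477.0), np.float64(-231.6)), (np.float64(309.0), np.float64(360.0)))
(600.6, -233.2, 51.9, (np.float64(599.5), np.float64(-233.7)), (np.float64(372.0), np.float64(352.0)))
```

{"method": "move_arm", "body": {"targets": [[[0,0,0],[-32,-16,0],64],[[0,0,0],[-32,-16,0],64],[[0,0,0],[-32,-16,0],64],[[0,0,0],[-32,-16,0],64],[[0,0,0],[-29,-15,0],64],[[0,0,0],[0,0,50],64],[[0,0,0],[0,0,50],64],[[0,0,0],[0,0,20],64],[[0,0,0],[0,0,0],64],[[0,0,0],[0,0,0],64]]}}

```text
time_s: 60.4
ee_pos: [599.7, -231.8, 51.3]
orientation: [1.2, 2.899, 0.0]
wrist_force: [0.3, 0.9, 0.5]
grip_width: 64.4
grip_force: 0.0
```

```bash
python3 - <<'E'
from m import *
go(597.5,-238)
E
```

```text
tcp [ 599.7 -231.8   51.3] x-axis [-0.708  0.707 -0.003] tool shift [-2.8 -6.   0. ] Fz [0.3 0.9 0.5] q7 0.9
```

{"method": "move_arm", "body": {"targets": [[[0,0,0],[-3,-6,0],64],[[0,0,0],[0,0,25],64],[[0,0,0],[0,0,20],64],[[0,0,0],[0,0,12],64],[[0,0,0],[0,0,5],64],[[0,0,0],[0,0,3],64],[[0,0,0],[0,0,2],64],[[0,0,0],[0,0,0],64],[[0,0,0],[0,0,0],64],[[0,0,0],[0,0,0],64]]}}

```text
time_s: 61.65
ee_pos: [596.0, -238.0, -17.9]
orientation: [1.201, 2.902, -0.0]
wrist_force: [1.3, -0.5, 0.4]
grip_width: 64.2
grip_force: 0.0
```

{"method": "move_arm", "body": {"targets": [[[0,0,0],[0,0,0],52],[[0,0,0],[0,0,0],42],[[0,0,0],[0,0,0],38],[[0,0,0],[0,0,0],38],[[0,0,0],[0,0,0],38],[[0,0,0],[0,0,0],38],[[0,0,0],[0,0,0],38],[[0,0,0],[0,0,0],38],[[0,0,0],[0,0,0],38],[[0,0,0],[0,0,0],38]], "squeeze": 40}}

```text
time_s: 62.9
ee_pos: [596.4, -238.0, -17.6]
orientation: [1.201, 2.902, -0.0]
wrist_force: [-0.5, 0.2, 4.8]
grip_width: 47.7
grip_force: 41.6
```

{"method": "move_arm", "body": {"targets": [[[0,0,0],[0,0,-3],38],[[0,0,0],[0,0,-7],38],[[0,0,0],[0,0,-20],38],[[0,0,0],[0,0,-40],38],[[0,0,0],[0,0,-50],38],[[0,0,0],[0,0,-50],38],[[0,0,0],[0,0,-15],38],[[0,0,0],[20,11,0],38],[[0,0,0],[34,18,0],38],[[0,0,0],[34,18,0],38]]}}

```text
time_s: 64.15
ee_pos: [564.4, -139.3, 164.5]
orientation: [-1.198, -2.899, -0.0]
wrist_force: [0.6, 0.7, -0.4]
grip_width: 47.2
grip_force: 41.3
```

{"method": "move_arm", "body": {"targets": [[[0,0,0],[34,18,0],38],[[0,0,0],[34,18,0],38],[[0,0,0],[34,18,0],38],[[0,0,0],[25,15.5,0],38],[[0,0,0],[0,0,0],38],[[0,0,0],[0,0,0],38],[[0,0,0],[0,0,0],38],[[0,0,0],[0,0,0],38],[[0,0,0],[0,0,0],38],[[0,0,0],[0,0,0],38]]}}

```text
time_s: 65.4
ee_pos: [526.1, -3.7, 166.8]
orientation: [-1.202, -2.902, -0.0]
wrist_force: [0.1, -0.6, -0.6]
grip_width: 47.5
grip_force: 41.3
```

```bash
python3 - <<'E'
from m import *
go(527.4,-4);print(arm.read_state()["grip_width"])
E
```

```text
tcp [526.1  -3.7 166.8] x-axis [-0.707  0.707  0.   ] tool shift [-1.1  0.7 -0. ] Fz [ 0.1 -0.6 -0.6] q7 0.66
47.51389678856933
```

{"method": "move_arm", "body": {"targets": [[[0,0,0],[-0.5,0.5,20],38],[[0,0,0],[0,0,15],38],[[0,0,0],[0,0,5],38],[[0,0,0],[0,0,3],38],[[0,0,0],[0,0,3],38],[[0,0,0],[0,0,3],38],[[0,0,0],[0,0,3],38],[[0,0,0],[0,0,2],38],[[0,0,0],[0,0,0],38],[[0,0,0],[0,0,0],38]]}}

```text
time_s: 66.65
ee_pos: [526.8, -3.5, 112.9]
orientation: [1.201, 2.903, -0.0]
wrist_force: [0.1, 0.0, 0.3]
grip_width: 47.5
grip_force: 41.3
```

{"method": "move_arm", "body": {"targets": [[[0,0,0],[0,0,4],38],[[0,0,0],[0,0,4],38],[[0,0,0],[0,0,4],38],[[0,0,0],[0,0,4],38],[[0,0,0],[0,0,3],38],[[0,0,0],[0,0,2],38],[[0,0,0],[0,0,0],38],[[0,0,0],[0,0,0],38],[[0,0,0],[0,0,0],38],[[0,0,0],[0,0,0],38]]}}

```text
time_s: 67.9
ee_pos: [526.8, -3.5, 91.9]
orientation: [1.202, 2.903, -0.0]
wrist_force: [-0.9, -0.4, -1.0]
grip_width: 47.5
grip_force: 41.3
```

{"method": "move_arm", "body": {"targets": [[[0,0,0],[0,0,0],55],[[0,0,0],[0,0,0],68],[[0,0,0],[0,0,0],68],[[0,0,0],[0,0,0],68],[[0,0,0],[0,0,-15],68],[[0,0,0],[0,0,-25],68],[[0,0,0],[0,0,-25],68],[[0,0,0],[0,0,-15],68],[[0,0,0],[-16,-25,0],60],[[0,0,0],[-24,-37,0],60]]}}

```text
time_s: 69.15
ee_pos: [511.5, -74.9, 172.6]
orientation: [1.196, 2.904, 0.001]
wrist_force: [1.3, -1.4, 0.5]
grip_width: 60.0
grip_force: 0.0
```

```bash
python3 - <<'E'
from m import *
ct=arm.camera("top");cs=arm.camera("side");T=np.load("tray.npy")
go(476,-236.5);print(*wheels(ct,T),"side",*wheels(cs,T),sep="\n")
E
```

```text
tcp [510.  -81.6 171.8] x-axis [-0.702  0.712 -0.001] tool shift [ -86.4 -132.9    0.5] Fz [-0.1 -0.5  0.5] q7 0.82
(475.8, -237.3, 38.6, (np.float64(475.4), np.float64(-237.8)), (np.float64(441.0), np.float64(271.0)))
side
(477.9, -231.3, 42.6, (np.float64(477.0), np.float64(-231.6)), (np.float64(309.0), np.float64(360.0)))
```

{"method": "move_arm", "body": {"targets": [[[0,0,0],[-22,-34,0],56],[[0,0,0],[-22,-34,0],56],[[0,0,0],[-22,-34,0],56],[[0,0,0],[-20,-31,0],56],[[0,0,0],[0,0,40],56],[[0,0,0],[0,0,50],56],[[0,0,0],[0,0,30],56],[[0,0,0],[0,0,0],56],[[0,0,0],[0,0,0],56],[[0,0,0],[0,0,0],56]]}}

```text
time_s: 70.5
ee_pos: [479.5, -231.0, 53.7]
orientation: [1.2, 2.9, -0.001]
wrist_force: [-0.3, 0.0, -0.3]
grip_width: 56.3
grip_force: 0.0
```

```bash
python3 - <<'E'
from m import *
go(475.8,-236.5)
E
```

```text
tcp [ 479.5 -231.    53.7] x-axis [-0.708  0.707 -0.003] tool shift [-1.3 -6.4  0. ] Fz [-0.3  0.  -0.3] q7 1.05
```

{"method": "move_arm", "body": {"targets": [[[0,0,0],[-1.5,-6.5,0],56],[[0,0,0],[0,0,25],56],[[0,0,0],[0,0,20],56],[[0,0,0],[0,0,12],56],[[0,0,0],[0,0,6],56],[[0,0,0],[0,0,4],56],[[0,0,0],[0,0,2],56],[[0,0,0],[0,0,0],56],[[0,0,0],[0,0,0],56],[[0,0,0],[0,0,0],56]]}}

```text
time_s: 71.75
ee_pos: [474.7, -236.3, -16.9]
orientation: [1.201, 2.902, -0.0]
wrist_force: [-0.6, -0.1, -0.8]
grip_width: 56.1
grip_force: 0.0
```

{"method": "move_arm", "body": {"targets": [[[0,0,0],[0,0,0],45],[[0,0,0],[0,0,0],35],[[0,0,0],[0,0,0],30],[[0,0,0],[0,0,0],30],[[0,0,0],[0,0,0],30],[[0,0,0],[0,0,0],30],[[0,0,0],[0,0,0],30],[[0,0,0],[0,0,0],30],[[0,0,0],[0,0,0],30],[[0,0,0],[0,0,0],30]], "squeeze": 40}}

```text
time_s: 73.0
ee_pos: [474.9, -236.4, -16.7]
orientation: [1.201, 2.902, -0.0]
wrist_force: [-0.3, 1.6, 5.6]
grip_width: 39.7
grip_force: 40.7
```

{"method": "move_arm", "body": {"targets": [[[0,0,0],[0,0,-3],30],[[0,0,0],[0,0,-7],30],[[0,0,0],[0,0,-20],30],[[0,0,0],[0,0,-40],30],[[0,0,0],[0,0,-50],30],[[0,0,0],[0,0,-50],30],[[0,0,0],[0,0,-15],30],[[0,0,0],[14,23,0],30],[[0,0,0],[20,32,0],30],[[0,0,0],[20,32,0],30]]}}

```text
time_s: 74.25
ee_pos: [497.5, -135.4, 167.9]
orientation: [-1.202, -2.902, 0.0]
wrist_force: [0.5, -0.1, -0.1]
grip_width: 39.8
grip_force: 40.4
```

{"method": "move_arm", "body": {"targets": [[[0,0,0],[20,32,0],30],[[0,0,0],[20,32,0],30],[[0,0,0],[20,32,0],30],[[0,0,0],[14,18,0],30],[[0,0,0],[0,0,0],30],[[0,0,0],[0,0,0],30],[[0,0,0],[0,0,0],30],[[0,0,0],[0,0,0],30],[[0,0,0],[0,0,0],30],[[0,0,0],[0,0,0],30]]}}

```text
time_s: 75.5
ee_pos: [526.0, -3.7, 167.8]
orientation: [1.202, 2.903, -0.0]
wrist_force: [1.2, -0.2, -1.2]
grip_width: 40.0
grip_force: 40.4
```

```bash
python3 - <<'E'
from m import *
go(527.4,-4);print(arm.read_state()["grip_width"])
E
```

```text
tcp [526.   -3.7 167.8] x-axis [-0.707  0.707 -0.   ] tool shift [-1.2  0.8  0. ] Fz [ 1.2 -0.2 -1.2] q7 0.66
39.98902321952568
```

{"method": "move_arm", "body": {"targets": [[[0,0,0],[-0.5,1,20],30],[[0,0,0],[0,0,15],30],[[0,0,0],[0,0,5],30],[[0,0,0],[0,0,3],30],[[0,0,0],[0,0,3],30],[[0,0,0],[0,0,3],30],[[0,0,0],[0,0,2],30],[[0,0,0],[0,0,2],30],[[0,0,0],[0,0,0],30],[[0,0,0],[0,0,0],30]]}}

```text
time_s: 76.75
ee_pos: [527.1, -3.2, 114.9]
orientation: [1.201, 2.903, -0.0]
wrist_force: [0.8, 0.4, -0.5]
grip_width: 39.9
grip_force: 40.4
```

{"method": "move_arm", "body": {"targets": [[[0,0,0],[0,0,2],30],[[0,0,0],[0,0,2],30],[[0,0,0],[0,0,2],30],[[0,0,0],[0,0,2],30],[[0,0,0],[0,0,1],30],[[0,0,0],[0,0,0],30],[[0,0,0],[0,0,0],30],[[0,0,0],[0,0,0],30],[[0,0,0],[0,0,0],30],[[0,0,0],[0,0,0],30]]}}

```text
time_s: 78.0
ee_pos: [527.1, -3.2, 105.8]
orientation: [1.202, 2.903, -0.0]
wrist_force: [0.3, -0.2, -1.4]
grip_width: 39.6
grip_force: 40.4
```

Threaded. I'm releasing it, backing off and taking the last picture.

{"method": "move_arm", "body": {"targets": [[[0,0,0],[0,0,0],46],[[0,0,0],[0,0,0],60],[[0,0,0],[0,0,0],60],[[0,0,0],[0,0,0],60],[[0,0,0],[0,0,-15],60],[[0,0,0],[0,0,-30],60],[[0,0,0],[0,0,-30],60],[[0,0,0],[0,0,-15],60],[[0,0,0],[-25,-15,0],60],[[0,0,0],[-40,-25,0],60]]}}

```text
time_s: 79.25
ee_pos: [545.2, -76.3, 196.6]
orientation: [1.195, 2.904, -0.0]
wrist_force: [0.2, 0.4, 0.7]
grip_width: 60.1
grip_force: 0.0
```

{"method": "move_arm", "body": {"targets": [[[0,0,0],[-40,-25,0],60],[[0,0,0],[-40,-25,0],60],[[0,0,0],[-40,-25,0],60],[[0,0,0],[-40,-25,0],60],[[0,0,0],[0,0,0],60],[[0,0,0],[0,0,0],60],[[0,0,0],[0,0,0],60],[[0,0,0],[0,0,0],60],[[0,0,0],[0,0,0],60],[[0,0,0],[0,0,0],60]]}}

```text
time_s: 80.5
ee_pos: [587.3, -261.0, 196.0]
orientation: [1.201, 2.903, -0.0]
wrist_force: [0.7, -0.1, -0.1]
grip_width: 60.2
grip_force: 0.0
```

```bash
python3 - <<'E'
from m import *
cs=arm.camera("side");ct=arm.camera("top");print(arm.read_state()["ee_pos"])
u,v=map(int,proj(cs,[527,-4,100]));a=cv2.resize(cs["image"][v-70:v+50,u-60:u+60],(480,480),interpolation=2)
u,v=map(int,proj(ct,[527,-4,100]));b=cv2.resize(ct["image"][v-40:v+40,u-25:u+25],(300,480),interpolation=2)
cv2.imwrite("pics/fin.png",np.hstack([a,b]))
E
```

```text
[ 587.31364829 -261.16011593  195.8548802 ]
```

View pics/fin.png

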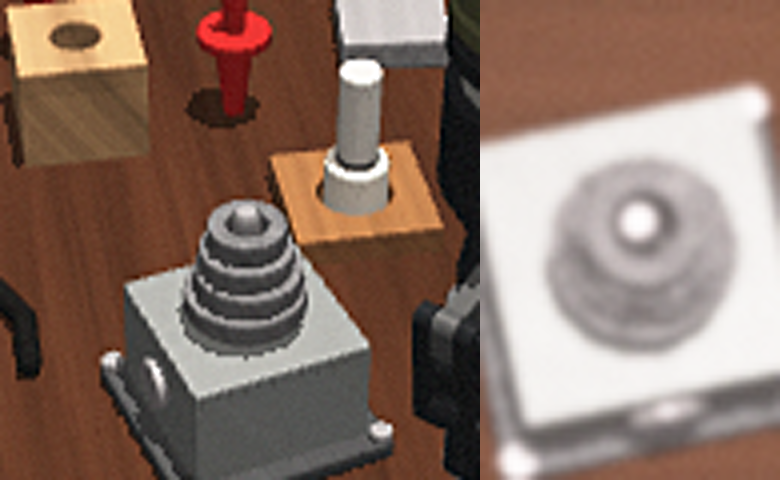

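The four wheels are stacked flat, largest to smallest, with the post top showing at (245,215). The drift is upright in its holder at (358,140).

```bash
python3 -c "
from plant import arm
print(arm.close_job())"
```

```text
the job is handed in; nothing more can be done
None
```

I handed the job in at about 80 s: the collet was pressed home, the four wheels were stacked flat from largest to smallest on the arbor, and the drift was back upright in its holder; my last pictures showed all of this, though I did not separately check the bystander tools and the judge's result isn't shown to me.

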